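Put the engraving blocks under vacuum

ROBOT

A 6-joint arm with a two-finger parallel gripper is mounted at the origin on the work surface. World frame = base frame: x ahead of the robot, y to its left, z up, the work surface at z = 0. Lengths are in m, angles in rad, forces in N, time in s.
With the tool pointing down it reaches from about 0.375 to 0.9 m from the base axis. Payload 3.1 kg.
Tool frame: the origin (TCP) lies on the centre line of the jaws, within the pads' length; the fingertips stand 25 mm ahead of it and the grasp point (between the pads) lies 6 mm ahead of it; y points along the fingers, z is the direction in which the jaws open and shut, and the axes are right-handed (so a half turn about y gives the same grasp; the last joint's range is limited). The gripper opens to 85 mm and grips with 20 to 120 N. Pads are 22 mm wide; open, the fingers measure 114 mm over their backs; the gripper's body (76 mm by 85 mm) begins 54 mm behind the grasp point. The pads swing forward as they close: fully open they stand 13 mm farther back than shut.
Start: joints at [0.985, 0.527, 1.433, -0, 1.181, -0.178], TCP at [0.248, 0.574, 0.256] pointing down, gripper open.
Joint ranges: [-3.08, 3.08], [-0.75, 2.2], [0.22, 2.44], [-1.43, 4.57], [0, 2.65], [-2.85, 2.85]. Speed limits (rad/s): [2.79, 2.79, 3.14, 3.14, 3.14, 3.14].

INTERFACE

Orientations are given as a rotation vector (axis times angle).
In Python, from workcell import ctrl, optics, hand_in, models gives the robot as it stands.
- The arm moves only by the tool send_rows, never from a script. Its arguments are lists of equal length, an entry for each row: "dp": the shift along the world's x, y, z in mm, a list of three; "yaw": the turn about the world's z in rad. A call has 1 to 8 rows; each row shifts and turns the commanded pose from where the row before left it; what a row does not reach is not made up. A row lasts 1/12 s, in which the tool goes at most 41.7 mm and 7.16 degrees, less where a joint would pass 70% of its speed; a pose out of reach is approached as far as the arm can. A call with a gripper value outside its range is refused whole. "gripper" is the opening, from -1 (shut) to 1 (fully open), set as the call begins (left out, the last holds). The fingers move at their own pace and stop on an object; "squeeze" is the grip in N (left out, the last holds). Time passes only in rows, so rows that do not move let the fingers close. It gives the time, the measured TCP pose, the force and the opening at its end, in the units of the state.
- ctrl.sense(): the state, without advancing time (a new reading comes with each control period).
- optics.read_camera(name): name is "scene" or "top"; returns (picture, depth): 384x512x3 uint8, red, green, blue; 384x512 float32, m along the optical axis (not along the pixel's ray), 0 where there is no reading.
- optics.camera_info(name): a dict with "fx", "fy", "cx", "cy" (pixels), "xyz" and "attitude" of the camera in the world. Camera axes: x right, y down, z forward; pixel columns grow to the right and rows downward; lengths in m; the calibration is good to about 2 mm. A picture is of the moment at which its call begins. camera_info takes no time and is no camera call.
- hand_in(): hands the job in, once; it reports no verdict.
Trained networks look in the newest picture that a camera, given by its name, has taken for a name from the list of things; names that differ only in an ending like _2 or _b are one class to them, and where a whole thing is asked for, a point or a joint stands for the part that bears it (a point fixed in the world has none). Each returns a list of dicts, best first, with "p" (0 to 1); they miss things now and then, are a little off and sometimes report something else, mostly with a low value. They report only what shows in the picture. A call takes as long as a camera call. They do not tell look-alikes from the thing itself.
- models.look_for(label, camera): "pixel" ([column, row] in pixels, amid what is visible of it).
The state is a dict: "time": time; "joints": joint angles; "qd": joint speeds; "joint_torque": joint torques, N m; "tcp_pos": TCP position; "ee_rot": TCP orientation; "ft_force": force on the tool from outside, world axes, zero at the start; "torque": the same for the moment, N m; "finger_gap": finger opening in m.
Only numpy, scipy, OpenCV 4.12 (cv2) and the standard library are available. Lean on these libraries where they do the work, as an engineer would, in place of code of your own. Each camera call takes 0.05 s, during which the arm holds its last target.

TASK

The wooden engraving blocks have to go under vacuum: lift the lid off the steel vacuum chamber by its knob and lay it knob up on the cork mat, put every wooden engraving block on the table into the chamber, and put the lid back on so that it sits flat in the rim. Only then crank the pump clockwise until the gauge needle stands inside the thick black band, neither short of it nor past it, and let go. Leave the eraser, weights, brush, jar, bone folder and tin where they are.

Things in the scene. Friction and masses are not known exactly. Their poses are not given: they have to be found in the camera images.
- rig: Vacuum rig, fixed: a white board 12 mm thick with a round open-topped steel chamber, a grey hand-crank pump and a dial gauge. Origin at table height under the chamber's axis; z up; pump axis at x 0, y -190 mm. Chamber: outer diameter 162 mm, inner 152 mm, inner floor 18 mm and rim 80 mm above the table. Pump housing: diameter 90 mm, 82 mm high.
- gauge (a point): Centre of the gauge's round dial (72 mm across), facing up 63 mm above the table, at the rig's x 100, y -125 mm. Nothing to handle.
- chamber_floor (a point): Centre of the chamber's inner floor, 18 mm above the table; axes as the rig's.
- chamber_rim (a point): Centre of the chamber's mouth at rim height, 80 mm above the table; axes as the rig's.
- lid: Loose round lid, 0.25 to 0.5 kg, at the start on the chamber. Origin: centre of its underside, z up. From the origin up: rubber step 140 mm across, 0 to 8 mm, which drops into the chamber's mouth with 6 mm play all round; aluminium disc 172 mm across, 8 to 16 mm; central black cylindrical knob 26 mm across, 16 to 50 mm. Seated, its origin is 8 mm below the rim.
- mat: Cork mat, 180 x 180 mm, 4 mm thick, fixed to the table. Origin: centre of its underside, on the table.
- crank (a joint): Crank angle in rad, growing clockwise seen from above, stops at 0 and 25.1 (four turns), starts between 0 and 5. At 0 the handle lies in the rig's -x direction from the axis. It stays where left; turning takes about 0.2 N m (4 N at the handle). The needle turns one eighth as far: it is in the black band at 19.0 to 22.5 rad of crank.
- crank_axis (a point): Point on the crank's vertical turning axis, 122 mm above the table, level with the middle of the handle.
- crank_grip (a point): Middle of the crank's upright black handle: a sleeve 22 mm across and 40 mm high (102 to 142 mm above the table) that spins freely on its pin, 55 mm from the crank axis. The steel crank arm's top is 100 mm above the table.
- needle (a joint): Angle of the gauge's needle in rad, clockwise from above, 0 when it points in the rig's -x direction; an eighth of the crank's angle. The thick black band on the dial runs from 2.375 to 2.81.
- block0: Loose boxwood engraving block, 50 x 32 mm and 23 mm high, about 45 g, inked dark printing face up; it may be absent (None). Origin: centre of its underside; x along its length, z up.
- block1: Loose boxwood engraving block, 46 x 34 mm and 23 mm high, about 45 g, inked dark printing face up; it may be absent (None). Origin: centre of its underside; x along its length, z up.
- block2: Loose boxwood engraving block, 48 x 30 mm and 23 mm high, about 45 g, inked dark printing face up; it may be absent (None). Origin: centre of its underside; x along its length, z up.
- block3: Loose boxwood engraving block, 44 x 32 mm and 23 mm high, about 45 g, inked dark printing face up; it may be absent (None). Origin: centre of its underside; x along its length, z up.
- eraser: White vinyl eraser, 44 x 26 x 14 mm, among the blocks; not to be moved. Origin: centre of its underside.
- weight_a: Brass weight, 48 mm across, 44 mm high; not to be moved. Origin: centre of its underside.
- weight_b: Brass weight, 48 mm across, 44 mm high; not to be moved. Origin: centre of its underside.
- brush: Flat wooden brush, about 78 x 120 x 22 mm; not to be moved. Origin: centre of its underside.
- jar: Amber glass jar with a cap, 64 mm across, 85 mm high; not to be moved or tipped. Origin: centre of its underside.
- folder: White bone folder, 22 x 130 x 8 mm; not to be moved. Origin: centre of its underside.
- tin: Round aluminium tin, 72 mm across, 50 mm high; not to be moved or tipped. Origin: centre of its underside.
Things that resemble listed ones, but are neither listed nor needed, are in the scene too. Leave any blue or yellow look-alike of the block1 alone.

How it is judged:
By the outcome, as a careful person would: the job done as asked, in the order asked, and still so for the second after the job is handed in, with the robot touching nothing.
Of block0, block1, block2, block3 only 2 to 4 are there at a start; the rules pass over those that are not, and their reading is None.
At some moment in a run one of block0, block1, block2, block3 may be knocked a few centimetres aside while the robot is not near it.
Once in a run the grip may slacken for a moment while it holds something.
It also fails if it takes over 210 s, if anything falls off the work surface, if the arm or the gripper's body presses on something with over 40 N, if the wrist force passes 120 N, or if a joint passes its speed limit or range.

## Working session

There is one attempt and no reset: what is moved stays moved. The work goes in short steps, Python scripts to look and compute and a tool call to move; the robot and the scene stay as the last step left them, time stands still between calls to the robot, and variables do not carry over. Pictures are saved under pics/ and viewed, and the job is handed in when it is done.

Besides the shell and the picture viewer there is one more tool, called after "Request:" by a JSON object that holds its "fn" and its "kwargs". send_rows: Moves the arm, as the interface text tells. Its arguments: {"type":"object","properties":{"dp":{"type":"array","items":{"type":"array","items":{"type":"number"}}},"yaw":{"type":"array","items":{"type":"number"}},"gripper":{"type":"number"},"squeeze":{"type":"number"}},"required":["dp","yaw"]}

```bash
mkdir -p pics; ls
cat > h.py <<'E'
import numpy as np, cv2
from scipy.spatial.transform import Rotation as R
from workcell import ctrl, optics, hand_in, models
def att(i):
    a=np.array(i["attitude"],float)
    return R.from_rotvec(a).as_matrix() if a.shape==(3,) else a
def cloud(d,i):
    v,u=np.mgrid[:d.shape[0],:d.shape[1]]
    P=np.stack([(u-i["cx"])/i["fx"]*d,(v-i["cy"])/i["fy"]*d,d],-1)
    return P@att(i).T+np.array(i["xyz"])
def proj(p,i):
    q=(np.array(p)-np.array(i["xyz"]))@att(i)
    return q[...,0]/q[...,2]*i["fx"]+i["cx"],q[...,1]/q[...,2]*i["fy"]+i["cy"]
def ray(px,i,z):
    dr=att(i)@np.array([(px[0]-i["cx"])/i["fx"],(px[1]-i["cy"])/i["fy"],1]); o=np.array(i["xyz"])
    return o+dr*(z-o[2])/dr[2]
def save(name,im,crop=None,s=1):
    if crop: im=im[crop[1]:crop[3],crop[0]:crop[2]]
    cv2.imwrite("pics/"+name,cv2.resize(im[:,:,::-1],None,fx=s,fy=s,interpolation=cv2.INTER_CUBIC))
E
python3 - <<'E'
from h import *
s=ctrl.sense(); print(s)
for c in("top","scene"):
    i=optics.camera_info(c);print(i)
    im,d=optics.read_camera(c);save(c+"0.png",im,s=1.5);np.savez("/tmp/"+c,im=im,d=d)
E
```

```text
pics
{'time': 0.0, 'joints': array([ 9.84530376e-01,  5.28448781e-01,  1.43389493e+00, -3.86596128e-06,
        1.18138694e+00, -1.78499413e-01]), 'qd': array([-4.12858989e-04, -4.50955686e-04,  3.93882777e-04,  2.11325028e-04,
        7.90233976e-05, -1.82778145e-03]), 'joint_torque': array([-9.80701006e-04, -4.42351878e+01, -1.78024882e+01, -2.02111778e-04,
        8.42645561e-03, -4.77931380e-06]), 'tcp_pos': array([0.24745517, 0.57321236, 0.25534658]), 'ee_rot': array([-1.54901796,  0.32057112, -0.31931577]), 'ft_force': array([-0.08858632, -0.21923477, -0.36093714]), 'torque': array([-0.02082116,  0.04588014,  0.02329507]), 'finger_gap': 0.08523036937797855}
{'fx': 488.4247123935364, 'fy': 488.4247123935364, 'cx': 251.0661125767259, 'cy': 187.4605953866235, 'xyz': array([0.44080161, 0.0499245 , 1.4480346 ]), 'attitude': array([-2.1581333 ,  2.20107641, -0.14321322])}
{'fx': 380.8861196787204, 'fy': 380.8861196787204, 'cx': 247.90794562178857, 'cy': 194.08167336199978, 'xyz': array([1.00228013, 0.90200209, 0.93522178]), 'attitude': array([-0.65541123, -2.60186814,  1.20093988])}
```

View pics/top0.png

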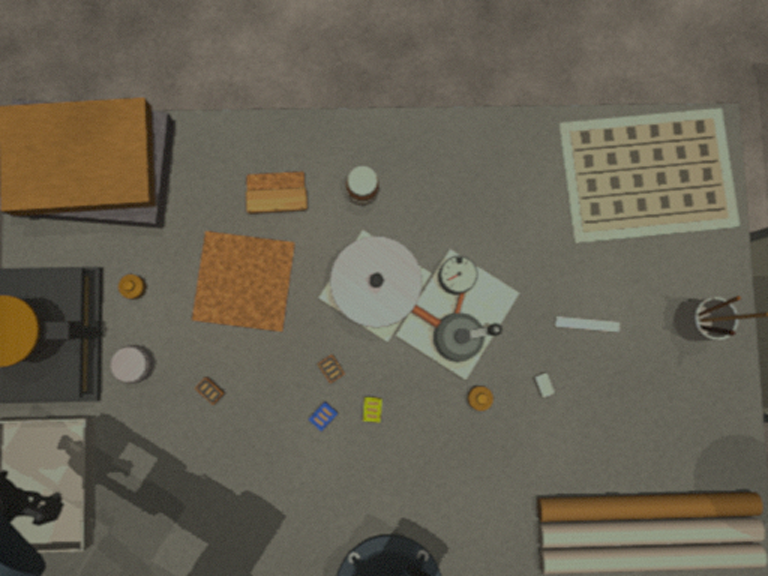

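View pics/scene0.png

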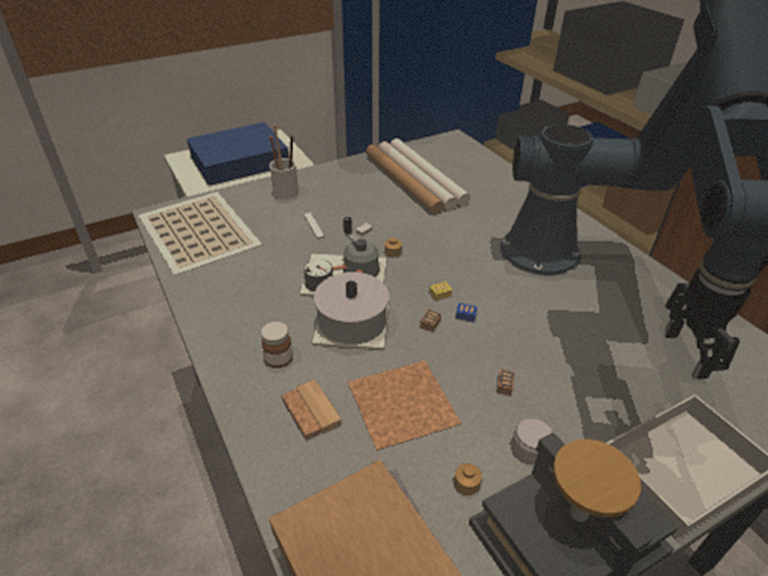

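The top picture shows the lid at (377,281) of the 1.5x view, the mat at (243,281) and the crank handle at (495,329). Brown blocks are at (209,390) and (331,368), with a blue look-alike at (322,416) and a yellow one at (372,409).

Run:
```python
from h import *
for c in("top","scene"):
    im,_=optics.read_camera(c);i=optics.camera_info(c)
    for n in ["block0","lid","mat","crank_grip","gauge","eraser","crank_axis"]:
        try:
            for r in models.look_for(n,c)[:6]:
                print(c,n,np.round(r["pixel"],1),round(r["p"],2),np.round(ray(r["pixel"],i,{"lid":.12,"crank_grip":.142,"gauge":.063,"crank_axis":.1}.get(n,.023)),3))
        except Exception as e: print(n,e)
im=np.load("/tmp/top.npz")["im"]; save("top_blocks.png",im,(110,210,390,310),2.8)
im=np.load("/tmp/top.npz")["im"]; save("top_rig.png",im,(205,145,355,260),5)
im=np.load("/tmp/top.npz")["im"]; save("top_left.png",cv2.convertScaleAbs(im,alpha=2),(0,250,300,384),2.6)
```

```text
top block0 [246.7 271.5] 0.73 [0.347 0.029 0.023]
top block0 [223.  245.4] 0.59 [0.424 0.096 0.023]
top block0 [215.  274.7] 0.57 [0.34  0.12  0.023]
top block0 [139.4 260.4] 0.46 [0.386 0.336 0.023]
top block0 [303.  211.4] 0.27 [ 0.517 -0.14   0.023]
top lid [250.9 189.9] 0.73 [0.574 0.014 0.12 ]
top mat [161.  188.1] 0.86 [0.594 0.274 0.023]
top eraser [362.  257.1] 0.59 [ 0.381 -0.307  0.023]
top crank_axis [303.9 208.2] 0.83 [ 0.522 -0.132  0.1  ]
scene block0 [339.1 255.1] 0.72 [0.388 0.351 0.023]
scene block0 [284.2 212.1] 0.54 [0.434 0.105 0.023]
scene block0 [311.7 207.6] 0.53 [0.336 0.131 0.023]
scene block0 [234.5 181.8] 0.28 [ 0.51  -0.129  0.023]
scene lid [235.6 198.4] 0.57 [0.598 0.059 0.12 ]
scene mat [267.5 269. ] 0.63 [0.611 0.292 0.023]
scene mat [230.3 181. ] 0.21 [ 0.522 -0.141  0.023]
scene crank_grip [231.8 151.9] 0.59 [ 0.504 -0.157  0.142]
scene gauge [232.5 182.9] 0.92 [ 0.541 -0.082  0.063]
scene eraser [289.1 213.9] 0.53 [0.424 0.121 0.023]
scene eraser [245. 154.] 0.49 [ 0.388 -0.276  0.023]
scene crank_axis [232.2 178.9] 0.79 [ 0.552 -0.061  0.1  ]
```

View pics/top_blocks.png

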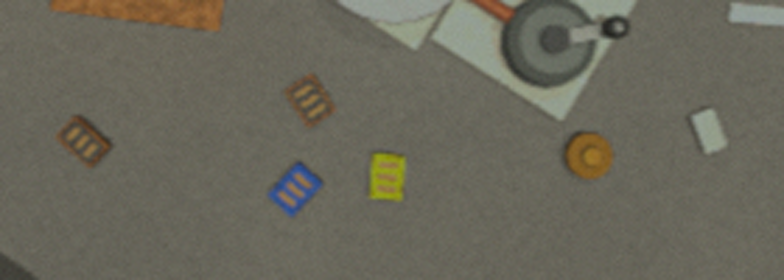

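View pics/top_rig.png

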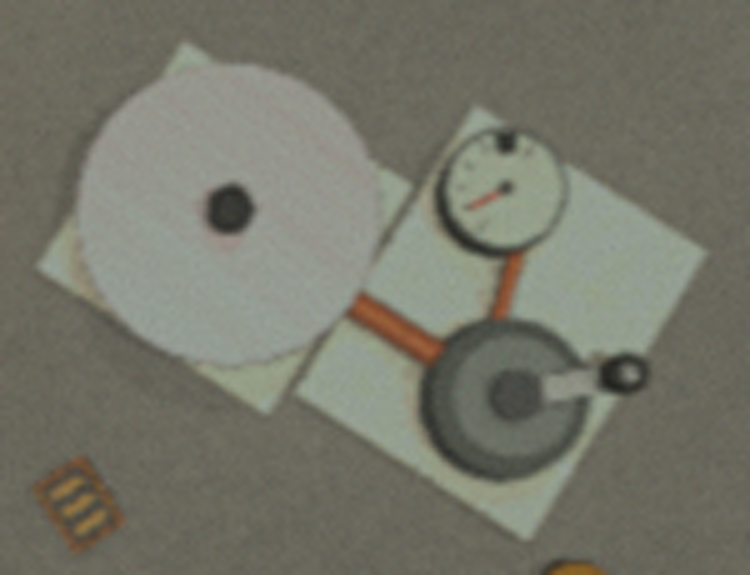

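View pics/top_left.png

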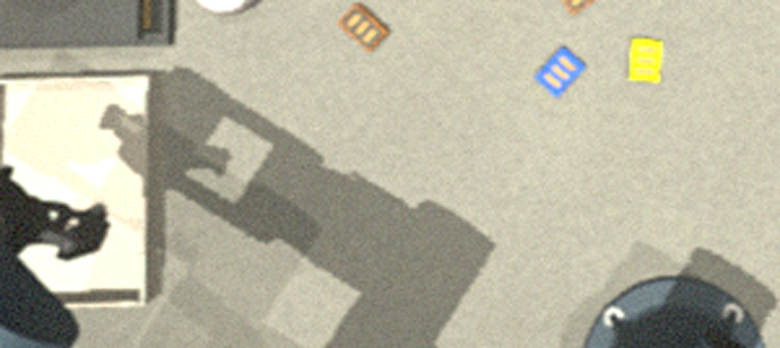

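Only two brown wooden blocks are visible, at top pixels (139,260) and (223,245). The one at (215,275) is blue and the one at (247,272) is yellow, so both stay where they are. Now I'll measure the geometry.

```bash
cat >> h.py <<'E'
def seg(P,c,r,z0,z1):
    m=(np.hypot(P[...,0]-c[0],P[...,1]-c[1])<r)&(P[...,2]>z0)&(P[...,2]<z1); return m
def rect(P,m):
    p=P[m][:,:2]; (c,wh,a)=cv2.minAreaRect((p*1000).astype(np.float32))
    wh=list(wh)
    if wh[0]<wh[1]: wh=wh[::-1]; a+=90
    return np.round(c,1),np.round(wh,1),(a+90)%180-90,m.sum()
E
python3 - <<'E'
from h import *
i=optics.camera_info("top"); z=np.load("/tmp/top.npz"); P=cloud(z["d"],i); im=z["im"]
t=P[200:230,100:200,2]; print("table z",np.median(P[300:310,200:250,2]))
for n,c,r,a,b in [("lid disc",(.575,.014),.12,.078,.1),("knob",(.574,.014),.03,.108,.13),("pump",(.505,-.13),.05,.074,.09),("handle",(.51,-.18),.05,.128,.16),("gauge",(.58,-.11),.06,.055,.07),
 ("A",(.386,.336),.05,.012,.04),("B",(.424,.096),.05,.012,.04),("tin",(.41,.47),.06,.04,.06),("mat",(.594,.274),.15,.0025,.01)]:
    m=seg(P,c,r,a,b); p=P[m]
    if m.sum()<5: print(n,m.sum());continue
    cc,rr=cv2.minEnclosingCircle((p[:,:2]*1000).astype(np.float32))
    print(n,m.sum(),"mean",np.round(p.mean(0)*1000,1),"enc",np.round(cc,1),round(rr,1),"rect",rect(P,m)[:3])
m=seg(P,(.5,0.1),.8,.006,.3).astype(np.uint8)*255
cv2.imwrite("pics/mask.png",m)
hs=cv2.cvtColor(im,cv2.COLOR_RGB2HSV)
m=(hs[...,0]<20)&(hs[...,1]>90); m[:, :]&=True
n,l,st,ce=cv2.connectedComponentsWithStats(m.astype(np.uint8))
for k in range(1,n):
    if st[k,4]>15: print(st[k],np.round(ce[k],1),np.round(ray(ce[k],i,.023),3))
E
```

```text
table z -0.0003411492669317395
lid disc 2821 mean [584.2  13.9  87.5] enc [585.1  13.7] 86.0 rect (array([585.6,  12.4]), array([169.6, 169.1]), -0.7717819213867188)
knob 69 mean [584.4  13.7 120.8] enc [584.8  13.7] 12.4 rect (array([584.6,  13.6]), array([22.8, 22.1]), -1.4573211669921875)
pump 358 mean [ 488.8 -134.8   80.8] enc [ 484.7 -140.4] 41.8 rect (array([ 488.3, -140.1]), array([77.6, 63.6]), -85.07987546920776)
handle 57 mean [ 488.6 -196.9  140.3] enc [ 488.5 -197.6] 10.8 rect (array([ 488.1, -197.2]), array([20.5, 18.7]), 88.18526458740234)
gauge 378 mean [ 595.4 -139.5   62.6] enc [ 597.8 -143.9] 35.3 rect (array([ 595.1, -139.1]), array([70.6, 54.4]), 29.545045852661133)
A 190 mean [386.6 335.6  22.5] enc [387.3 335.7] 26.9 rect (array([386.5, 336.3]), array([48.3, 31.1]), 47.76633834838867)
B 188 mean [423.4 102.5  22.7] enc [423.5 103. ] 27.4 rect (array([423.3, 102.5]), array([45. , 33.9]), 32.71770095825195)
tin 442 mean [438.2 479.4  49. ] enc [439.7 480.8] 35.2 rect (array([437.3, 479.9]), array([66.9, 61. ]), -74.58816432952881)
mat 3072 mean [595.2 273.3   5. 
[... 214 characters left out ...]

[231 124  21  10  58] [241.  129.8] [0.763 0.037 0.023]
[ 128  154   69   67 3693] [161.9 187.2] [0.596 0.271 0.023]
[ 78 183  20  17 223] [ 87.4 190.6] [0.59  0.487 0.023]
[303 195   7  14  43] [305.8 201.5] [ 0.546 -0.149  0.023]
[  0 196  27  49 671] [ 11.7 219.9] [0.509 0.702 0.023]
[466 197  28  13  59] [480.7 203. ] [ 0.532 -0.668  0.023]
[275 204  19  14 108] [284.  210.7] [ 0.521 -0.084  0.023]
[468 208  44   6  98] [491.1 211. ] [ 0.508 -0.697  0.023]
[212 237  18  18  93] [220.  244.9] [0.425 0.104 0.023]
[130 252  19  18 102] [139.6 259.6] [0.388 0.336 0.023]
[312 257  17  17 208] [320.  265.2] [ 0.361 -0.184  0.023]
[ 358  328  151   20 2427] [432.9 337.5] [ 0.148 -0.502  0.023]
```

View pics/mask.png

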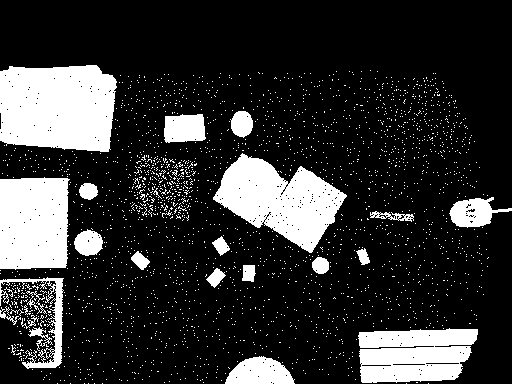

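Run:
```python
from h import *
i=optics.camera_info("top"); z=np.load("/tmp/top.npz"); P=cloud(z["d"],i); im=z["im"]
for n,c,r,a,b in [("pump",(.478,-.143),.06,.074,.09),("gauge",(.605,-.145),.05,.055,.07)]:
    m=seg(P,c,r,a,b); p=P[m]
    cc,rr=cv2.minEnclosingCircle((p[:,:2]*1000).astype(np.float32))
    print(n,m.sum(),np.round(p.mean(0)*1000,1),"enc",np.round(cc,1),round(rr,1))
hs=cv2.cvtColor(im,cv2.COLOR_RGB2HSV)
m=np.zeros(im.shape[:2],np.uint8); m[150:224,124:200]=((hs[...,0]<20)&(hs[...,1]>90))[150:224,124:200]
q=np.array([ray((u,v),i,.004)[:2]*1000 for v,u in np.argwhere(m)],np.float32)
print("mat",cv2.minAreaRect(q))
c=np.array([584.4,13.7])
for yd in np.arange(-60,-20,2.5):
    y=np.radians(yd); M=np.array([[np.cos(y),-np.sin(y)],[np.sin(y),np.cos(y)]])
    print(yd,c+M@[0,-190],c+M@[100,-125])
```

```text
pump 525 [ 478.1 -140.3   80.4] enc [ 479.5 -143.8] 44.4
gauge 478 [ 598.2 -145.4   62.4] enc [ 598.4 -145.9] 35.9
mat ((599.1199340820312, 274.242431640625), (180.9649658203125, 179.92138671875), 81.80069732666016)
-60.0 [419.85517328 -81.3       ] [ 526.14682453 -135.40254038]
-57.5 [424.1556253  -88.38692559] [ 532.70603011 -137.80159562]
-55.0 [428.76111159 -95.27952291] [ 539.3636381  -139.91225897]
-52.5 [ 433.66286534 -101.96467151] [ 546.10697536 -141.73051266]
-50.0 [ 438.85155581 -108.42964584] [ 552.92320558 -143.25289552]
-47.5 [ 444.31730601 -114.66213945] [ 559.79935366 -144.47650963]
-45.0 [ 450.04971157 -120.65028843] [ 566.72233047 -145.39902577]
-42.5 [ 456.03786055 -126.38269399] [ 573.67895773 -146.01868786]
-40.0 [ 462.27035416 -131.84844419] [ 580.6559931  -146.33431636]
-37.5 [ 468.73532849 -137.03713466] [ 587.6401554  -146.34531044]
-35.0 [ 475.42047709 -141.93888841] [ 594.61814989 -146.05164917]
-32.5 [ 482.31307441 -146.5443747 ] [ 601.57669354 -145.45389156]
-30.0 [ 489.4        -150.84482672] [ 608.50254038 -144.55317547]
-27.5 [ 496.66776349 -154.8320583 ] [ 615.38250666 -143.35121547]
-25.0 [ 504.10253027 -158.49847954] [ 622.20349599 -141.85029955]
-22.5 [ 511.69014785 -161.83711118] [ 628.95252421 -140.0532848 ]
```

```bash
cat >> h.py <<'E'
def jaw():
    s=ctrl.sense(); M=R.from_rotvec(s["ee_rot"]).as_matrix(); z=M[:,2]
    print("t",round(s["time"],2),"tcp",np.round(s["tcp_pos"]*1000,1),"jaw az",round(np.degrees(np.arctan2(z[1],z[0])),1),"y",np.round(M[:,1],2),"gap",round(s["finger_gap"]*1000,1),"q6",round(s["joints"][5],2),"F",np.round(s["ft_force"],1))
E
python3 -c "
from h import *
jaw()"
```

```text
t 0.9 tcp [247.8 573.7 256.3] jaw az 66.6 y [-0.  0. -1.] gap 85.3 q6 -0.18 F [-0.2 -0.5 -0.5]
```

Request:
{"fn": "send_rows", "kwargs": {"dp": [[21,-35,0],[21,-35,0],[21,-35,0],[21,-35,0],[21,-35,0],[21,-35,0],[21,-35,0],[21,-35,0]], "yaw": [-0.08,-0.08,-0.08,-0.08,-0.08,-0.08,-0.08,-0.08], "gripper": 0.1, "squeeze": 40}}

```text
time: 1.57
tcp_pos: [0.4166, 0.2921, 0.2566]
ee_rot: [-1.41, 0.818, -0.819]
ft_force: [0.7, 0.1, -0.1]
finger_gap: 0.0471
```

Request:
{"fn": "send_rows", "kwargs": {"dp": [[21,-35,0],[21,-35,0],[21,-35,0],[21,-35,0],[21,-35,0],[21,-35,0],[21,-35,0],[21,-35,0]], "yaw": [-0.06,-0.06,-0.06,-0.06,-0.06,-0.06,-0.06,-0.06]}}

```text
time: 2.23
tcp_pos: [0.5846, 0.0117, 0.2565]
ee_rot: [-1.227, 1.18, -1.18]
ft_force: [1.4, 0.1, -0.4]
finger_gap: 0.0472
```

```bash
python3 -c "
from h import *
jaw()"
```

```text
t 2.23 tcp [584.6  11.7 256.5] jaw az 2.3 y [ 0.  0. -1.] gap 47.2 q6 -0.21 F [ 1.4  0.1 -0.4]
```

Request:
{"fn": "send_rows", "kwargs": {"dp": [[0,0,-35],[0,0,-35],[0,0,-35],[0,0,-20],[0,0,-10],[0,0,-5],[0,0,0],[0,0,0]], "yaw": [0,0,0,0,0,0,0,0]}}

```text
time: 2.9
tcp_pos: [0.5849, 0.0137, 0.1174]
ee_rot: [-1.228, 1.175, -1.179]
ft_force: [0.8, -0.0, 0.8]
finger_gap: 0.0467
```

```bash
python3 -c "
from h import *
jaw()"
```

```text
t 2.9 tcp [584.9  13.7 117.4] jaw az 2.5 y [ 0. -0. -1.] gap 46.7 q6 -0.21 F [ 0.8 -0.   0.8]
```

Request:
{"fn": "send_rows", "kwargs": {"dp": [[0,0,0],[0,0,0],[0,0,0],[0,0,0],[0,0,0],[0,0,0],[0,0,0],[0,0,0]], "yaw": [0,0,0,0,0,0,0,0], "gripper": -1, "squeeze": 90}}

```text
time: 3.57
tcp_pos: [0.5844, 0.0137, 0.1183]
ee_rot: [-1.228, 1.175, -1.179]
ft_force: [-0.8, -0.1, 5.6]
finger_gap: 0.0238
```

Request:
{"fn": "send_rows", "kwargs": {"dp": [[0,0,5],[0,0,10],[0,0,15],[0,0,15],[0,0,15],[0,0,10],[0,0,0],[0,0,0]], "yaw": [0,0,0,0,0,0,0,0]}}

```text
time: 4.23
tcp_pos: [0.5839, 0.0138, 0.1869]
ee_rot: [-1.229, 1.176, -1.178]
ft_force: [-0.9, 0.5, -4.5]
finger_gap: 0.0233
```

Request:
{"fn": "send_rows", "kwargs": {"dp": [[1,15,0],[1,25,0],[1,30,0],[2,30,0],[2,35,0],[2,35,0],[2,35,0],[2,25,0]], "yaw": [0,0,0,0,0,0,0,0]}}

```text
time: 4.9
tcp_pos: [0.5955, 0.2467, 0.1846]
ee_rot: [-1.231, 1.179, -1.175]
ft_force: [1.7, 0.4, -4.5]
finger_gap: 0.0237
```

Request:
{"fn": "send_rows", "kwargs": {"dp": [[1,20,0],[1,10,0],[0,0,0],[0,0,0]], "yaw": [0,0,0,0]}}

```text
time: 5.23
tcp_pos: [0.5981, 0.2732, 0.1851]
ee_rot: [-1.233, 1.178, -1.177]
ft_force: [-0.3, -0.2, -5.0]
finger_gap: 0.0238
```

Run:
```python
from h import *
jaw()
im,d=optics.read_camera("top");P=cloud(d,optics.camera_info("top")); save("t1.png",im,(80,110,360,290),2.8)
m=seg(P,(.6,.274),.12,.12,.15);print(m.sum(),np.round(P[m].mean(0)*1000,1))
i=optics.camera_info("scene");im,d=optics.read_camera("scene"); save("s1.png",im,(150,130,400,320),3)
```

```text
t 5.23 tcp [598.1 273.2 185.1] jaw az 2.5 y [-0. -0. -1.] gap 23.8 q6 0.22 F [-0.3 -0.2 -5. ]
69 [604.4 244.8 148.8]
```

View pics/t1.png

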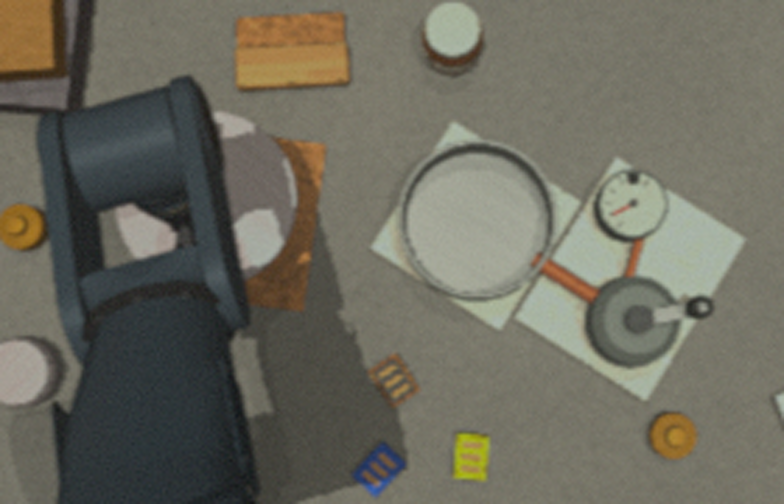

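View pics/s1.png

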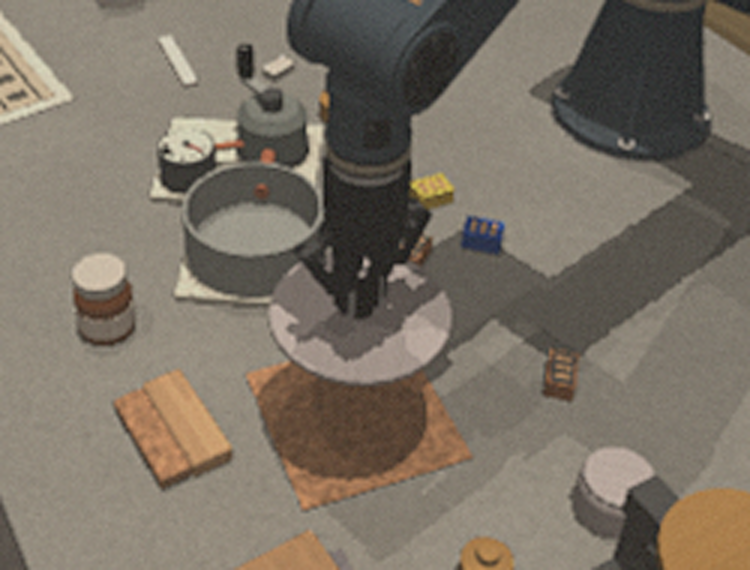

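The lid hangs level over the mat and the chamber is open and empty. I'll lower it now.

Request:
{"fn": "send_rows", "kwargs": {"dp": [[0,0,-15],[0,0,-30],[0,0,-30],[0,0,-25],[0,0,-15],[0,0,-10],[0,0,-5],[0,0,0]], "yaw": [0,0,0,0,0,0,0,0]}}

```text
time: 6.0
tcp_pos: [0.5988, 0.2726, 0.0556]
ee_rot: [-1.23, 1.179, -1.178]
ft_force: [-0.3, 0.6, -4.5]
finger_gap: 0.0239
```

Request:
{"fn": "send_rows", "kwargs": {"dp": [[0,0,-2],[0,0,-2],[0,0,-1],[0,0,0]], "yaw": [0,0,0,0]}}

```text
time: 6.33
tcp_pos: [0.5992, 0.2739, 0.0521]
ee_rot: [-1.228, 1.177, -1.178]
ft_force: [-0.3, -0.8, -4.7]
finger_gap: 0.0233
```

Request:
{"fn": "send_rows", "kwargs": {"dp": [[0,0,-1],[0,0,-1],[0,0,0]], "yaw": [0,0,0]}}

```text
time: 6.58
tcp_pos: [0.5992, 0.2739, 0.0504]
ee_rot: [-1.228, 1.177, -1.178]
ft_force: [-1.1, 0.2, 1.1]
finger_gap: 0.0237
```

Request:
{"fn": "send_rows", "kwargs": {"dp": [[0,0,0],[0,0,0],[0,0,0],[0,0,0]], "yaw": [0,0,0,0], "gripper": 0.1}}

```text
time: 6.92
tcp_pos: [0.5993, 0.2738, 0.0496]
ee_rot: [-1.228, 1.177, -1.178]
ft_force: [0.5, -1.0, 0.5]
finger_gap: 0.047
```

Request:
{"fn": "send_rows", "kwargs": {"dp": [[0,0,10],[0,0,20],[0,0,35],[-10,5,35],[-30,10,0],[-36,10,0],[-36,10,0],[-36,10,0]], "yaw": [0,0,0,0,-0.1,-0.1,-0.1,-0.1]}}

```text
time: 7.58
tcp_pos: [0.4498, 0.319, 0.1505]
ee_rot: [-1.013, 1.471, -1.471]
ft_force: [0.5, 1.1, -0.5]
finger_gap: 0.0469
```

```bash
cat > lk.py <<'E'
from h import *
import sys
jaw()
tag=sys.argv[1]
i=optics.camera_info("top");im,d=optics.read_camera("top");P=cloud(d,i); save("t%s.png"%tag,im,(80,110,360,290),2.8)
for n,c,r,a,b in [("A",(.386,.336),.07,.012,.04),("B",(.424,.102),.055,.012,.04),("lid",(.599,.274),.1,.012,.03),("knob",(.599,.274),.03,.04,.06)]:
    m=seg(P,c,r,a,b)
    if m.sum()>4: print(n,rect(P,m),np.round(P[m].mean(0)*1000,1))
im,d=optics.read_camera("scene"); save("s%s.png"%tag,im,(150,100,420,320),2.7)
E
python3 lk.py 2
```

```text
t 7.58 tcp [449.8 319.  150.5] jaw az -20.8 y [ 0.  0. -1.] gap 46.9 q6 0.78 F [ 0.5  1.1 -0.5]
B (array([423.3, 102.4]), array([45. , 33.6]), 32.58035659790039, np.int64(189)) [423.4 102.4  23.4]
lid (array([600.2, 274.1]), array([170., 169.]), 43.33222961425781, np.int64(2587)) [599.7 273.5  19.6]
knob (array([599.8, 272.7]), array([23.2, 22.6]), 0.5850175619125366, np.int64(67)) [599.8 272.6  52. ]
```

View pics/t2.png

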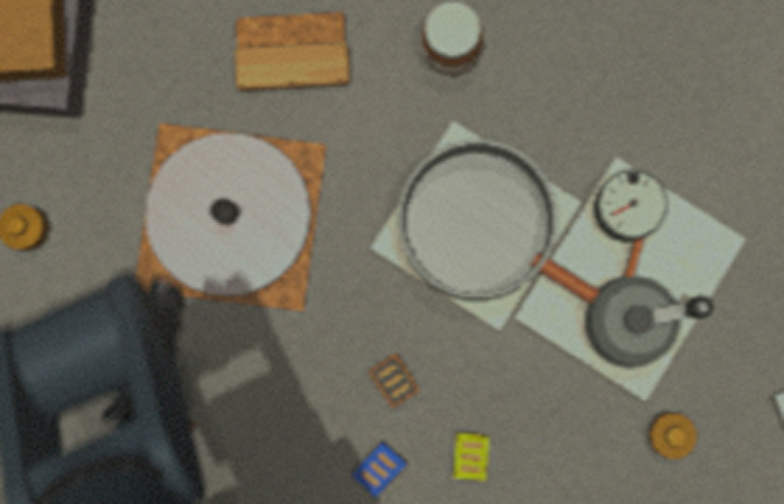

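View pics/s2.png

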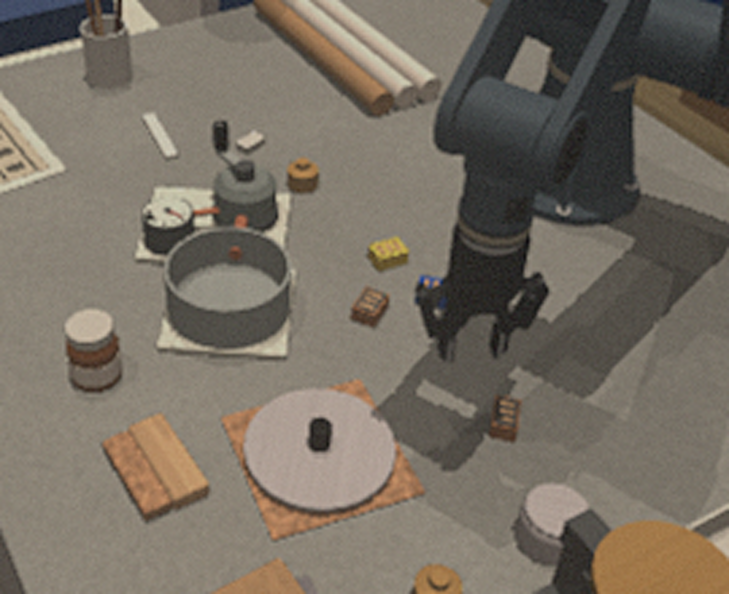

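Request:
{"fn": "send_rows", "kwargs": {"dp": [[-20,5,0],[-25,7,-10],[-18,5,-20],[0,0,-20],[0,0,-20],[0,0,-20],[0,0,-10],[0,0,0]], "yaw": [-0.1,-0.1,-0.1,-0.07,0,0,0,0]}}

```text
time: 8.35
tcp_pos: [0.3876, 0.3353, 0.0478]
ee_rot: [-0.776, 1.722, -1.722]
ft_force: [0.6, 0.8, 0.8]
finger_gap: 0.0468
```

Run:
```python
from h import *
jaw()
im,d=optics.read_camera("scene"); save("s3.png",im,(290,180,420,300),5)
```

```text
t 8.35 tcp [387.6 335.3  47.8] jaw az -41.6 y [-0. -0. -1.] gap 46.8 q6 1.22 F [0.6 0.8 0.8]
```

View pics/s3.png

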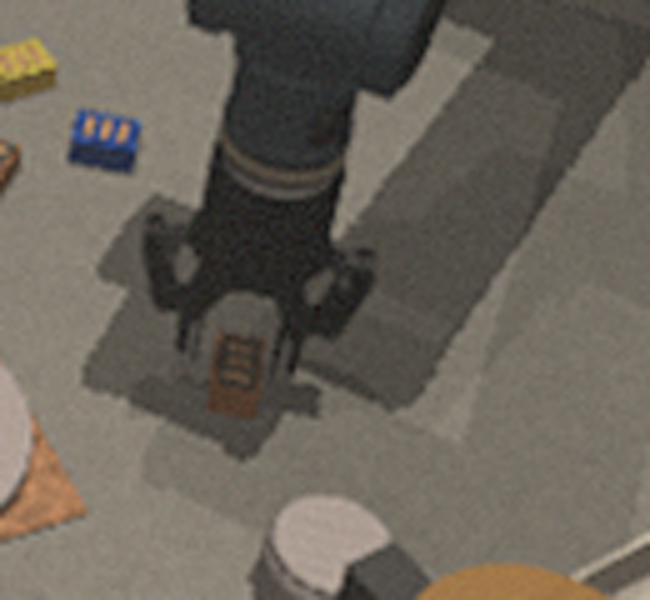

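The fingers straddle the brown block, which shows at about (235,375) of the crop. I'll go down and close.

Request:
{"fn": "send_rows", "kwargs": {"dp": [[0,0,-10],[0,0,-6],[0,0,-3],[0,0,0]], "yaw": [0,0,0,0]}}

```text
time: 8.73
tcp_pos: [0.3878, 0.3356, 0.03]
ee_rot: [-0.773, 1.722, -1.722]
ft_force: [-0.1, 0.3, -0.2]
finger_gap: 0.0473
```

Request:
{"fn": "send_rows", "kwargs": {"dp": [[0,0,0],[0,0,0],[0,0,0],[0,0,0],[0,0,0],[0,0,0]], "yaw": [0,0,0,0,0,0], "gripper": -1, "squeeze": 50}}

```text
time: 9.23
tcp_pos: [0.3881, 0.3359, 0.0307]
ee_rot: [-0.772, 1.721, -1.721]
ft_force: [0.5, -0.2, 4.1]
finger_gap: 0.0286
```

Request:
{"fn": "send_rows", "kwargs": {"dp": [[0,0,10],[0,0,20],[0,0,30],[0,0,35],[0,0,30],[0,0,10],[0,0,0]], "yaw": [0,0,0,0,0,0,0]}}

```text
time: 9.82
tcp_pos: [0.3892, 0.3366, 0.1683]
ee_rot: [-0.766, 1.72, -1.719]
ft_force: [-0.1, -0.1, -0.2]
finger_gap: 0.0287
```

Run:
```python
from h import *
jaw()
im,d=optics.read_camera("scene"); save("s4.png",im,(270,140,420,300),4)
```

```text
t 9.82 tcp [389.2 336.6 168.3] jaw az -41.6 y [ 0.01  0.   -1.  ] gap 28.7 q6 1.22 F [-0.1 -0.1 -0.2]
```

View pics/s4.png

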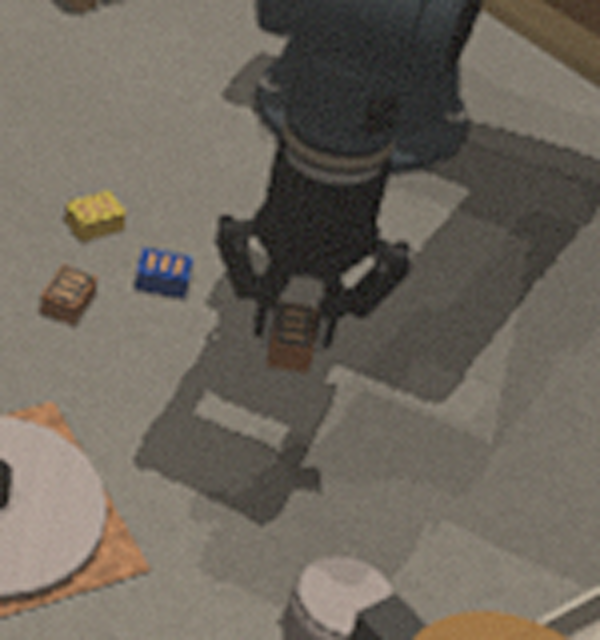

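The block is held. It goes to the chamber, at centre +28 mm along its long axis.

Request:
{"fn": "send_rows", "kwargs": {"dp": [[12,-16,0],[20,-28,0],[22,-32,0],[22,-32,0],[22,-32,0],[22,-32,0],[22,-32,0],[22,-32,0]], "yaw": [0,0,0,0,0,0,0,0]}}

```text
time: 10.53
tcp_pos: [0.551, 0.0979, 0.1627]
ee_rot: [-0.778, 1.725, -1.721]
ft_force: [-0.2, 0.7, 0.2]
finger_gap: 0.0288
```

Request:
{"fn": "send_rows", "kwargs": {"dp": [[22,-30,0],[17,-22,0],[11,-14,0],[0,0,0],[0,0,0]], "yaw": [0,0,0,0,0]}}

```text
time: 10.95
tcp_pos: [0.6006, 0.033, 0.1627]
ee_rot: [-0.775, 1.727, -1.721]
ft_force: [-0.9, -0.3, -1.2]
finger_gap: 0.0288
```

Run:
```python
from h import *
jaw()
im,d=optics.read_camera("scene"); save("s5.png",im,(170,100,330,250),4)
```

```text
t 10.95 tcp [600.6  33.  162.7] jaw az -41.8 y [-0.  0. -1.] gap 28.8 q6 0.6 F [-0.9 -0.3 -1.2]
```

View pics/s5.png

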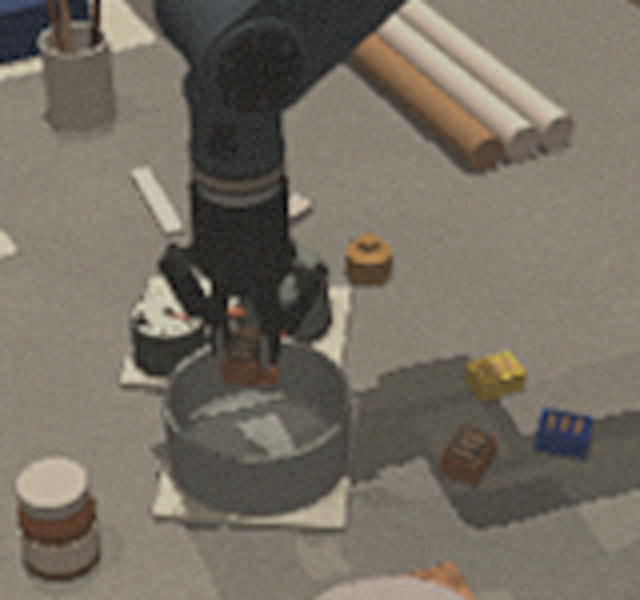

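Request:
{"fn": "send_rows", "kwargs": {"dp": [[4,3,-10],[0,0,-25],[0,0,-30],[0,0,-20],[0,0,-12],[0,0,-8],[0,0,-5],[0,0,0]], "yaw": [0,0,0,0,0,0,0,0]}}

```text
time: 11.67
tcp_pos: [0.6055, 0.0374, 0.0546]
ee_rot: [-0.774, 1.722, -1.721]
ft_force: [0.1, 0.7, -0.5]
finger_gap: 0.0287
```

Request:
{"fn": "send_rows", "kwargs": {"dp": [[0,0,-2],[0,0,-1],[0,0,0]], "yaw": [0,0,0]}}

```text
time: 11.92
tcp_pos: [0.6064, 0.0367, 0.0531]
ee_rot: [-0.771, 1.72, -1.722]
ft_force: [-0.7, -0.6, 1.0]
finger_gap: 0.029
```

Request:
{"fn": "send_rows", "kwargs": {"dp": [[0,0,-1],[0,0,-1],[0,0,0],[0,0,0]], "yaw": [0,0,0,0]}}

```text
time: 12.25
tcp_pos: [0.6058, 0.0367, 0.0504]
ee_rot: [-0.772, 1.721, -1.721]
ft_force: [0.0, 0.1, -0.3]
finger_gap: 0.0286
```

Request:
{"fn": "send_rows", "kwargs": {"dp": [[0,0,0],[0,0,0],[0,0,0],[0,0,0]], "yaw": [0,0,0,0], "gripper": 0.1}}

```text
time: 12.58
tcp_pos: [0.6059, 0.0367, 0.0504]
ee_rot: [-0.773, 1.721, -1.721]
ft_force: [-0.1, 0.0, 0.4]
finger_gap: 0.0469
```

Request:
{"fn": "send_rows", "kwargs": {"dp": [[0,0,10],[0,0,25],[0,0,35],[0,0,30],[-20,8,0],[-34,12,0],[-34,12,0],[-34,12,0]], "yaw": [0,0,0,0,-0.07,-0.07,-0.07,-0.06]}}

```text
time: 13.25
tcp_pos: [0.4828, 0.081, 0.1514]
ee_rot: [-0.554, 1.897, -1.898]
ft_force: [0.6, -0.3, -0.7]
finger_gap: 0.0471
```

```bash
python3 lk.py 6
```

```text
t 13.25 tcp [482.8  81.  151.4] jaw az -57.3 y [ 0. -0. -1.] gap 47.1 q6 0.94 F [ 0.6 -0.3 -0.7]
B (array([426.4, 104.4]), array([37.9, 33.8]), 32.87449645996094, np.int64(120)) [430.4 104.7  22.9]
lid (array([600.2, 274. ]), array([171.2, 169.2]), 45.0458984375, np.int64(2579)) [599.6 273.5  19.7]
knob (array([599.7, 272.8]), array([23.7, 22.9]), 1.8401259183883667, np.int64(65)) [599.8 272.8  52.5]
```

View pics/t6.png

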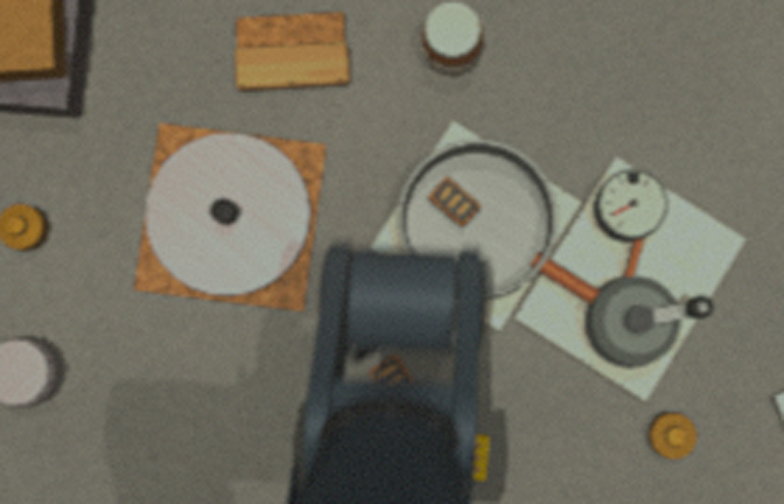

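View pics/s6.png

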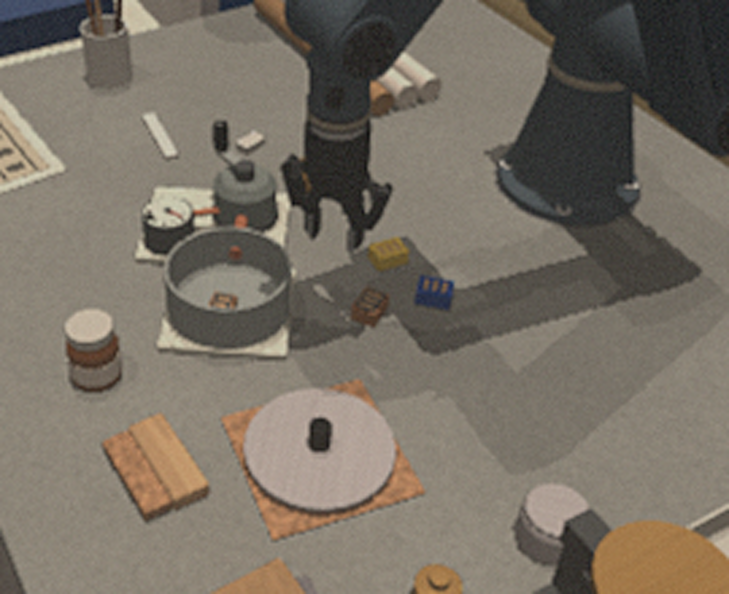

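Block A is in the chamber and block B hasn't moved, so I'll reach for B.

Request:
{"fn": "send_rows", "kwargs": {"dp": [[-25,9,0],[-25,9,-10],[-9,3,-25],[0,0,-30],[0,0,-25],[0,0,-12],[0,0,0],[0,0,0]], "yaw": [0,0,0,0,0,0,0,0]}}

```text
time: 14.02
tcp_pos: [0.4255, 0.1016, 0.0482]
ee_rot: [-0.56, 1.896, -1.896]
ft_force: [-0.1, -0.5, -0.4]
finger_gap: 0.0469
```

Run:
```python
from h import *
jaw()
im,d=optics.read_camera("scene"); save("s7.png",im,(230,150,340,250),6)
```

```text
t 14.02 tcp [425.5 101.6  48.2] jaw az -57.1 y [-0.  0. -1.] gap 46.9 q6 0.97 F [-0.1 -0.5 -0.4]
```

View pics/s7.png

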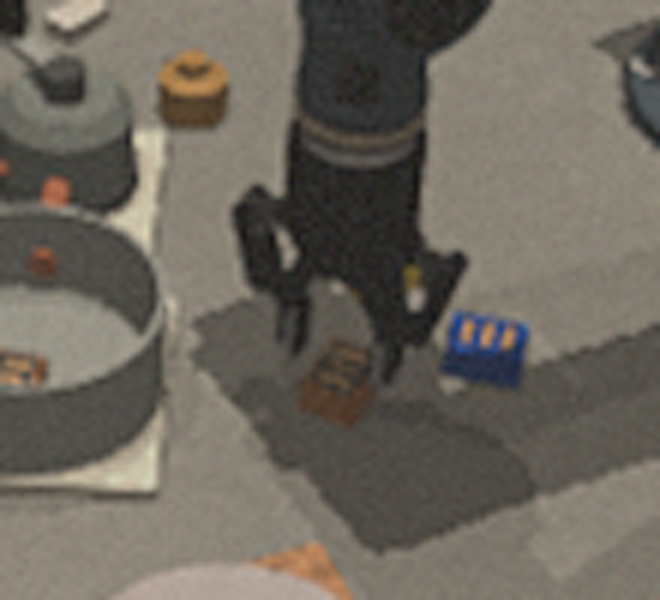

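The brown block sits between the fingers at about (338,382) of the crop, and the blue one is clear of them. Closing on it.

Request:
{"fn": "send_rows", "kwargs": {"dp": [[-2,1,-10],[0,0,-6],[0,0,-3],[0,0,0]], "yaw": [0,0,0,0]}}

```text
time: 14.4
tcp_pos: [0.4232, 0.1027, 0.0295]
ee_rot: [-0.559, 1.895, -1.896]
ft_force: [-0.1, 0.9, 0.3]
finger_gap: 0.0472
```

Request:
{"fn": "send_rows", "kwargs": {"dp": [[0,0,0],[0,0,0],[0,0,0],[0,0,0],[0,0,0],[0,0,0]], "yaw": [0,0,0,0,0,0], "gripper": -1, "squeeze": 50}}

```text
time: 14.9
tcp_pos: [0.4232, 0.1027, 0.0299]
ee_rot: [-0.558, 1.895, -1.896]
ft_force: [-1.0, -0.7, 5.7]
finger_gap: 0.0325
```

Request:
{"fn": "send_rows", "kwargs": {"dp": [[0,0,10],[0,0,20],[0,0,30],[0,0,35],[0,0,30],[0,0,10],[0,0,0]], "yaw": [0,0,0,0,0,0,0]}}

```text
time: 15.48
tcp_pos: [0.4245, 0.1028, 0.167]
ee_rot: [-0.552, 1.891, -1.895]
ft_force: [-0.1, 0.0, -0.9]
finger_gap: 0.0332
```

Run:
```python
from h import *
jaw()
im,d=optics.read_camera("scene"); save("s8.png",im,(200,100,340,250),4)
i=optics.camera_info("top");im,d=optics.read_camera("top");P=cloud(d,i)
m=seg(P,(.604,.036),.045,.03,.055);print(rect(P,m),np.round(P[m].mean(0)*1000,1))
```

```text
t 15.48 tcp [424.5 102.8 167. ] jaw az -57.1 y [ 0.01 -0.   -1.  ] gap 33.2 q6 0.98 F [-0.1  0.  -0.9]
(array([607. ,  36.3]), array([48. , 30.6]), 48.89849090576172, np.int64(176)) [606.6  36.5  40.6]
```

View pics/s8.png

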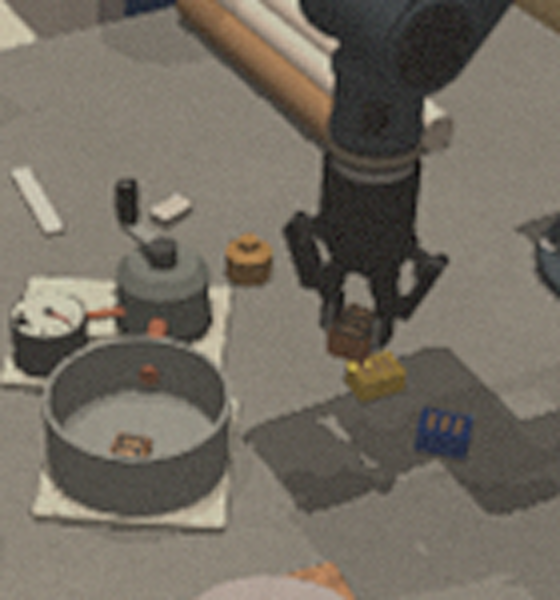

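Request:
{"fn": "send_rows", "kwargs": {"dp": [[14,-11,0],[25,-20,0],[28,-22,0],[28,-22,0],[25,-20,0],[14,-11,0],[6,-5,0],[0,0,0]], "yaw": [0.03,0.06,0.06,0.06,0.06,0,0,0]}}

```text
time: 16.25
tcp_pos: [0.5632, -0.0093, 0.1623]
ee_rot: [-0.773, 1.725, -1.722]
ft_force: [0.2, -0.1, -0.6]
finger_gap: 0.0328
```

Request:
{"fn": "send_rows", "kwargs": {"dp": [[0,0,-15],[0,0,-30],[0,0,-30],[0,0,-20],[0,0,-10],[0,0,-5],[0,0,0],[0,0,0]], "yaw": [0,0,0,0,0,0,0,0]}}

```text
time: 16.92
tcp_pos: [0.5628, -0.0079, 0.0548]
ee_rot: [-0.773, 1.721, -1.721]
ft_force: [0.7, 0.4, -0.8]
finger_gap: 0.0329
```

Request:
{"fn": "send_rows", "kwargs": {"dp": [[0,0,-2],[0,0,-2],[0,0,-1],[0,0,0],[0,0,0]], "yaw": [0,0,0,0,0]}}

```text
time: 17.33
tcp_pos: [0.563, -0.0083, 0.0497]
ee_rot: [-0.772, 1.721, -1.722]
ft_force: [-0.1, 0.5, -0.5]
finger_gap: 0.0333
```

Request:
{"fn": "send_rows", "kwargs": {"dp": [[0,0,0],[0,0,0],[0,0,0],[0,0,0]], "yaw": [0,0,0,0], "gripper": 0.1}}

```text
time: 17.67
tcp_pos: [0.5629, -0.0083, 0.0494]
ee_rot: [-0.772, 1.721, -1.721]
ft_force: [0.3, -0.1, -0.0]
finger_gap: 0.0468
```

Request:
{"fn": "send_rows", "kwargs": {"dp": [[0,0,10],[0,0,25],[0,0,35],[0,0,30],[0,35,0],[0,40,0],[0,40,0],[0,40,0]], "yaw": [0,0,0,0,0.08,0.08,0.08,0.08]}}

```text
time: 18.33
tcp_pos: [0.5628, 0.148, 0.1506]
ee_rot: [-0.989, 1.5, -1.501]
ft_force: [0.6, -0.3, -0.3]
finger_gap: 0.0468
```

Request:
{"fn": "send_rows", "kwargs": {"dp": [[7,40,0],[10,40,0],[10,30,0],[10,15,0],[0,0,0]], "yaw": [0.08,0.08,0.08,0.08,0]}}

```text
time: 18.75
tcp_pos: [0.6015, 0.2759, 0.1504]
ee_rot: [-1.165, 1.266, -1.269]
ft_force: [-0.3, 0.0, 0.4]
finger_gap: 0.0473
```

```bash
python3 lk.py 9
python3 - <<'E'
from h import *
i=optics.camera_info("top");im,d=optics.read_camera("top");save("t9full.png",cv2.convertScaleAbs(im,alpha=1.7),s=1.5)
E
```

```text
t 18.75 tcp [601.5 275.9 150.4] jaw az -4.6 y [ 0.  0. -1.] gap 47.3 q6 0.34 F [-0.3  0.   0.4]
lid (array([594.4, 263.4]), array([162.5, 147.3]), -45.15777587890625, np.int64(1240)) [604.5 241.2  19.6]
```

View pics/t9full.png

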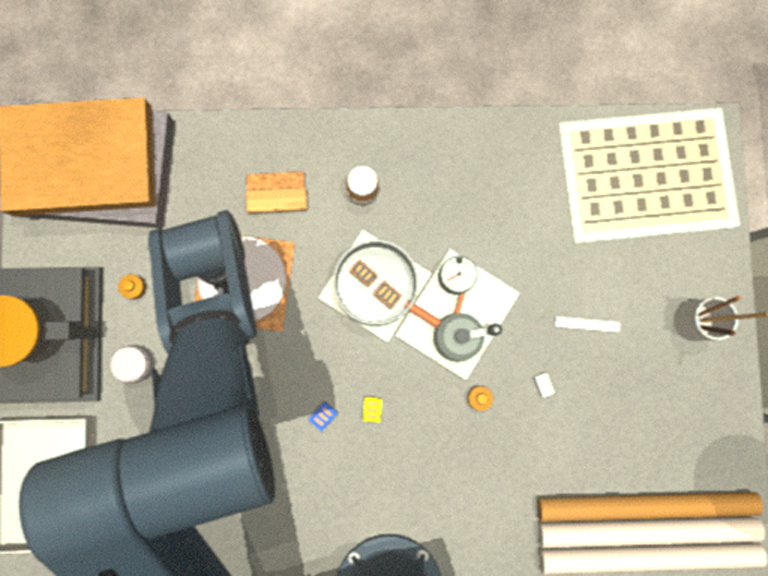

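View pics/s9.png

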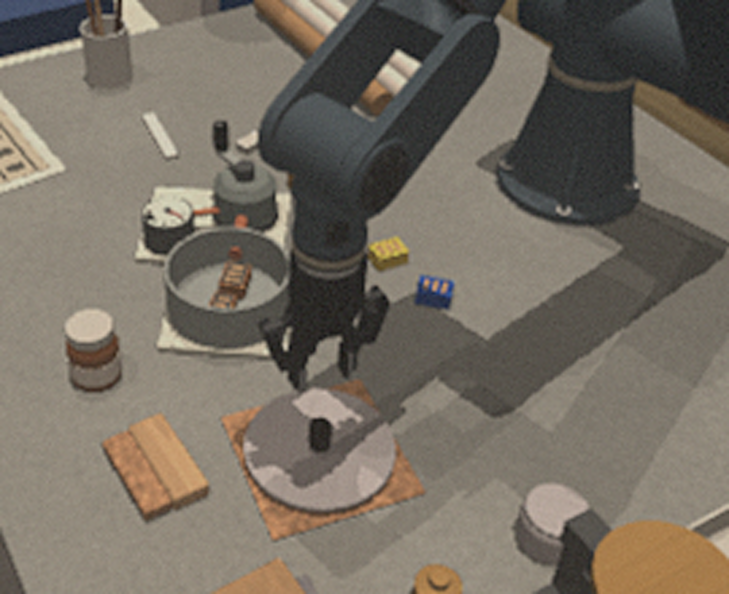

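Both blocks lie flat in the chamber, at (363,274) and (387,293) of the full view. I'll take the lid back.

Request:
{"fn": "send_rows", "kwargs": {"dp": [[-2,-2,-20],[0,0,-30],[0,0,-25],[0,0,-15],[0,0,-8],[0,0,-3],[0,0,0],[0,0,0]], "yaw": [0.06,0.06,0,0,0,0,0,0]}}

```text
time: 19.57
tcp_pos: [0.5986, 0.2694, 0.0494]
ee_rot: [-1.223, 1.185, -1.186]
ft_force: [-0.7, 0.3, -0.9]
finger_gap: 0.0467
```

Request:
{"fn": "send_rows", "kwargs": {"dp": [[0,0,0],[0,0,0],[0,0,0],[0,0,0],[0,0,0],[0,0,0],[0,0,0],[0,0,0]], "yaw": [0,0,0,0,0,0,0,0], "gripper": -1, "squeeze": 90}}

```text
time: 20.23
tcp_pos: [0.599, 0.27, 0.0501]
ee_rot: [-1.222, 1.183, -1.186]
ft_force: [1.4, -1.3, 6.1]
finger_gap: 0.024
```

Run:
```python
from h import *
jaw()
```

```text
t 20.23 tcp [599.  270.   50.1] jaw az 1.9 y [ 0.  0. -1.] gap 24.0 q6 0.22 F [ 1.4 -1.3  6.1]
```

Request:
{"fn": "send_rows", "kwargs": {"dp": [[0,0,5],[0,0,15],[0,0,25],[0,0,30],[0,0,30],[0,0,20],[0,0,10],[0,0,0]], "yaw": [0,0,0,0,0,0,0,0]}}

```text
time: 20.9
tcp_pos: [0.5986, 0.2702, 0.1854]
ee_rot: [-1.221, 1.182, -1.186]
ft_force: [0.2, 0.2, -4.3]
finger_gap: 0.0235
```

Request:
{"fn": "send_rows", "kwargs": {"dp": [[-1,-15,0],[-1,-25,0],[-1,-30,0],[-2,-30,0],[-2,-35,0],[-2,-35,0],[-2,-35,0],[-2,-25,0]], "yaw": [0,0,0,0,0,0,0,0]}}

```text
time: 21.57
tcp_pos: [0.5826, 0.0365, 0.1807]
ee_rot: [-1.229, 1.19, -1.184]
ft_force: [-0.4, -0.0, -4.9]
finger_gap: 0.0237
```

Request:
{"fn": "send_rows", "kwargs": {"dp": [[-1,-18,0],[-1,-10,0],[0,0,0],[0,0,0],[0,0,0]], "yaw": [0,0,0,0,0]}}

```text
time: 21.98
tcp_pos: [0.5822, 0.0129, 0.1825]
ee_rot: [-1.225, 1.186, -1.183]
ft_force: [1.7, 0.5, -4.8]
finger_gap: 0.0237
```

Run:
```python
from h import *
jaw()
i=optics.camera_info("top");im,d=optics.read_camera("top");P=cloud(d,i);save("t10.png",im,(180,110,380,270),4)
m=seg(P,(.584,.014),.1,.145,.165);print(m.sum(),np.round(P[m].mean(0)*1000,1),np.round(P[m].min(0)*1000),np.round(P[m].max(0)*1000))
p=P[m]; r=[]
im,d=optics.read_camera("scene"); save("s10.png",im,(170,90,330,250),4)
```

```text
t 21.98 tcp [582.2  12.9 182.5] jaw az 1.9 y [-0.  0. -1.] gap 23.7 q6 -0.2 F [ 1.7  0.5 -4.8]
552 [563.8  33.7 152.3] [527. -39. 146.] [636. 103. 160.]
```

View pics/t10.png

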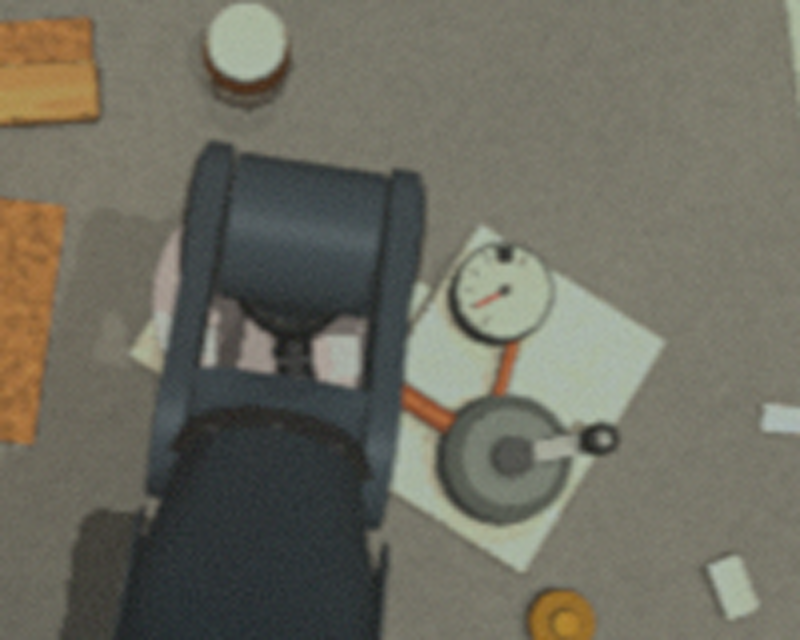

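View pics/s10.png

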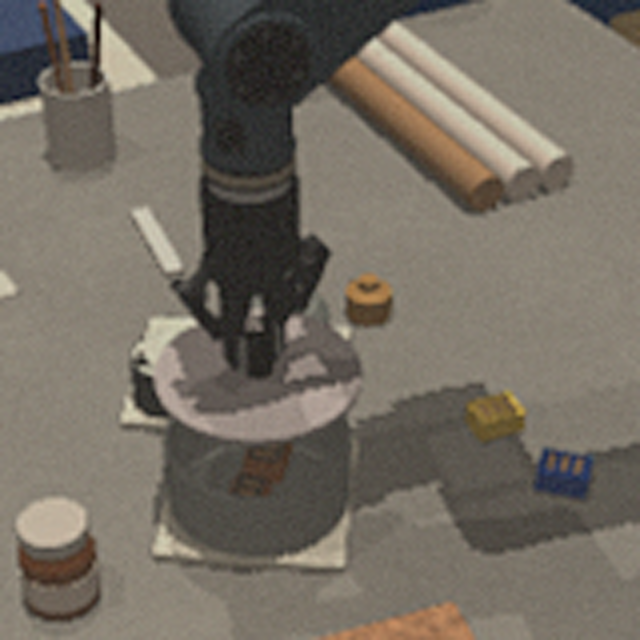

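Request:
{"fn": "send_rows", "kwargs": {"dp": [[2,-2,-10],[0,0,-18],[0,0,-15],[0,0,-6],[0,0,0],[0,0,0]], "yaw": [0,0,0,0,0,0]}}

```text
time: 22.58
tcp_pos: [0.5849, 0.0101, 0.1339]
ee_rot: [-1.225, 1.185, -1.184]
ft_force: [1.0, -0.5, -5.1]
finger_gap: 0.0236
```

Run:
```python
from h import *
jaw()
i=optics.camera_info("top");im,d=optics.read_camera("top");P=cloud(d,i)
m=seg(P,(.584,.014),.1,.094,.113);p=P[m]
print(m.sum(),np.median(p[:,2]))
# plane + circle edge fit with angle bins
from scipy.optimize import least_squares
th=np.arctan2(p[:,1]-.0137,p[:,0]-.585); rr=np.hypot(p[:,1]-.0137,p[:,0]-.585)
e=[]
for k in range(-36,36):
    s=(th>=k*np.pi/36)&(th<(k+1)*np.pi/36)
    if s.sum() and rr[s].max()>.076: e.append(p[s][rr[s].argmax()])
e=np.array(e);f=least_squares(lambda x:np.hypot(e[:,0]-x[0],e[:,1]-x[1])-.085,[.585,.014],loss="soft_l1",f_scale=.001)
print(len(e),f.x,np.abs(f.fun).mean())
A=np.c_[p[:,:2]-p[:,:2].mean(0),np.ones(len(p))];print("tilt",np.linalg.lstsq(A,p[:,2],rcond=None)[0])
im,d=optics.read_camera("scene"); save("s11.png",im,(190,140,300,250),6)
```

```text
t 22.58 tcp [584.9  10.1 133.9] jaw az 1.9 y [-0.  0. -1.] gap 23.6 q6 -0.21 F [ 1.  -0.5 -5.1]
370 0.10319913358511634
14 [0.58530763 0.01445032] 0.0005461319007416125
tilt [-0.01488317 -0.00186263  0.10313357]
```

View pics/s11.png

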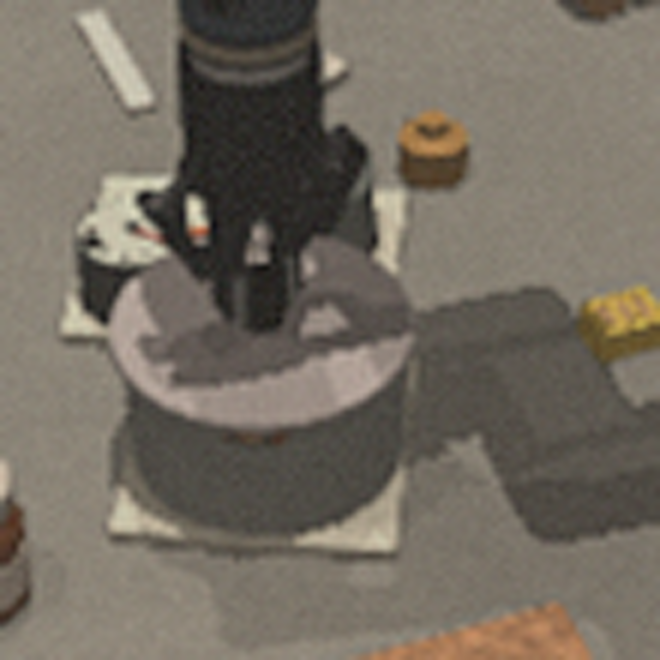

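Fitting the visible edge puts the lid centre at (585.3, 14.5), level and on the chamber axis. I'll lower it to seat.

Request:
{"fn": "send_rows", "kwargs": {"dp": [[0,0,-5],[0,0,-4],[0,0,-3],[0,0,-2],[0,0,0],[0,0,0]], "yaw": [0,0,0,0,0,0]}}

```text
time: 23.18
tcp_pos: [0.5847, 0.0097, 0.1201]
ee_rot: [-1.225, 1.185, -1.185]
ft_force: [-0.2, -0.1, -4.0]
finger_gap: 0.0232
```

Request:
{"fn": "send_rows", "kwargs": {"dp": [[0,0,-1],[0,0,-1],[0,0,0],[0,0,0]], "yaw": [0,0,0,0]}}

```text
time: 23.52
tcp_pos: [0.5849, 0.0097, 0.1183]
ee_rot: [-1.225, 1.185, -1.185]
ft_force: [-0.8, -0.0, -4.2]
finger_gap: 0.0237
```

Request:
{"fn": "send_rows", "kwargs": {"dp": [[0,0,-1],[0,0,-1],[0,0,0],[0,0,0]], "yaw": [0,0,0,0]}}

```text
time: 23.85
tcp_pos: [0.5849, 0.0097, 0.1181]
ee_rot: [-1.224, 1.184, -1.185]
ft_force: [-4.0, -0.3, 6.4]
finger_gap: 0.0236
```

Request:
{"fn": "send_rows", "kwargs": {"dp": [[0,0,1],[0,0,0],[0,0,0],[0,0,0]], "yaw": [0,0,0,0], "gripper": 0.1}}

```text
time: 24.18
tcp_pos: [0.5853, 0.0097, 0.1175]
ee_rot: [-1.224, 1.184, -1.185]
ft_force: [-0.5, -0.2, 0.2]
finger_gap: 0.0471
```

Request:
{"fn": "send_rows", "kwargs": {"dp": [[0,0,10],[0,0,25],[0,0,35],[0,-5,30],[-10,-35,0],[-15,-38,0],[-20,-36,0],[-20,-36,0]], "yaw": [0,0,0,0,-0.05,-0.05,-0.05,-0.05]}}

```text
time: 24.85
tcp_pos: [0.5195, -0.1415, 0.2184]
ee_rot: [-1.124, 1.33, -1.333]
ft_force: [0.9, -0.9, -0.4]
finger_gap: 0.0473
```

```bash
cat > lk2.py <<'E'
from h import *
import sys
jaw(); tag=sys.argv[1]
i=optics.camera_info("top");im,d=optics.read_camera("top");P=cloud(d,i); save("t%s.png"%tag,im,(180,110,380,270),4)
for n,c,r,a,b in [("lid",(.584,.014),.1,.078,.1),("knob",(.584,.014),.03,.11,.13),("handle",(.4795,-.1445),.08,.13,.15)]:
    m=seg(P,c,r,a,b);p=P[m]
    if m.sum()>9:
        A=np.c_[p[:,:2]-p[:,:2].mean(0),np.ones(len(p))]
        print(n,m.sum(),np.round(cv2.minEnclosingCircle((p[:,:2]*1000).astype(np.float32))[0],1),np.round(p.mean(0)*1000,1),"tilt",np.round(np.linalg.lstsq(A,p[:,2],rcond=None)[0],4))
im,d=optics.read_camera("scene"); save("s%s.png"%tag,im,(170,90,330,250),4)
E
python3 lk2.py 12
```

```text
t 24.85 tcp [ 519.5 -141.5  218.4] jaw az -9.6 y [ 0. -0. -1.] gap 47.3 q6 -0.31 F [ 0.9 -0.9 -0.4]
lid 2824 [586.5  13.9] [585.7  14.   87.5] tilt [-0.0018  0.0007  0.0875]
knob 70 [586.1  13.9] [585.9  13.9 121.6] tilt [ 0.0234 -0.039   0.1216]
handle 45 [ 487.9 -197.1] [ 487.  -197.3  141.4] tilt [ 0.2617 -0.1528  0.1414]
```

View pics/s12.png

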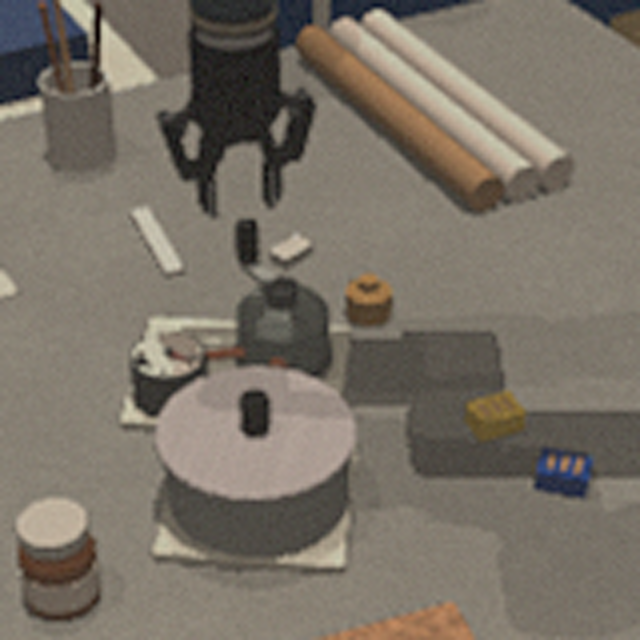

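View pics/t12.png

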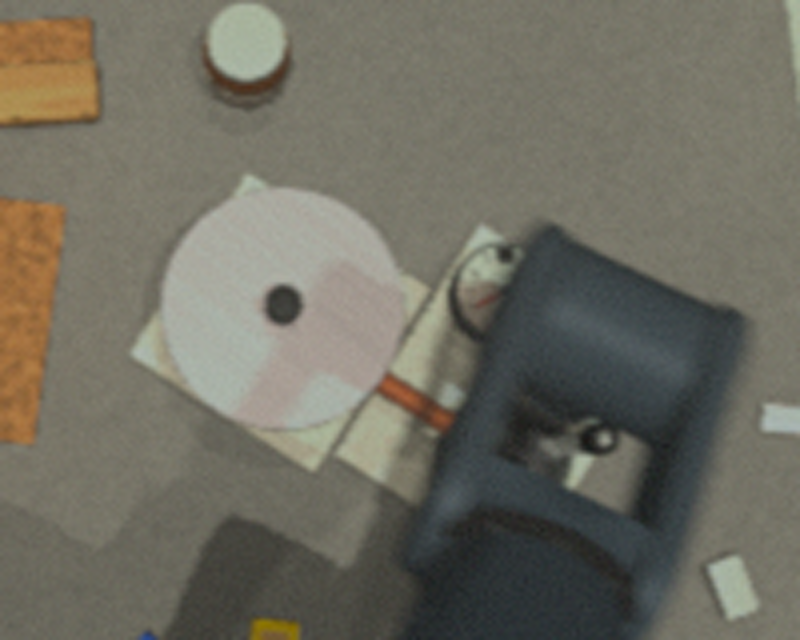

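The lid is seated: disc top at 87.5 mm, level, centred at (585.7, 14.0). Now the crank handle.

Request:
{"fn": "send_rows", "kwargs": {"dp": [[-15,-27,0],[-14,-25,0],[-2,-4,0],[0,0,-20],[0,0,-30],[0,0,-25],[0,0,-10],[0,0,0]], "yaw": [0,0,0,0,0,0,0,0]}}

```text
time: 25.62
tcp_pos: [0.488, -0.1947, 0.1304]
ee_rot: [-1.127, 1.335, -1.326]
ft_force: [0.0, 0.2, -0.1]
finger_gap: 0.0468
```

```bash
python3 lk2.py 13
```

```text
t 25.62 tcp [ 488.  -194.7  130.4] jaw az -9.5 y [-0.  0. -1.] gap 46.8 q6 -0.43 F [ 0.   0.2 -0.1]
lid 2820 [586.4  13.9] [585.7  14.   87.6] tilt [ 0.0011 -0.0018  0.0876]
knob 70 [586.3  13.6] [586.   14.  121.4] tilt [0.0709 0.0564 0.1214]
```

View pics/s13.png

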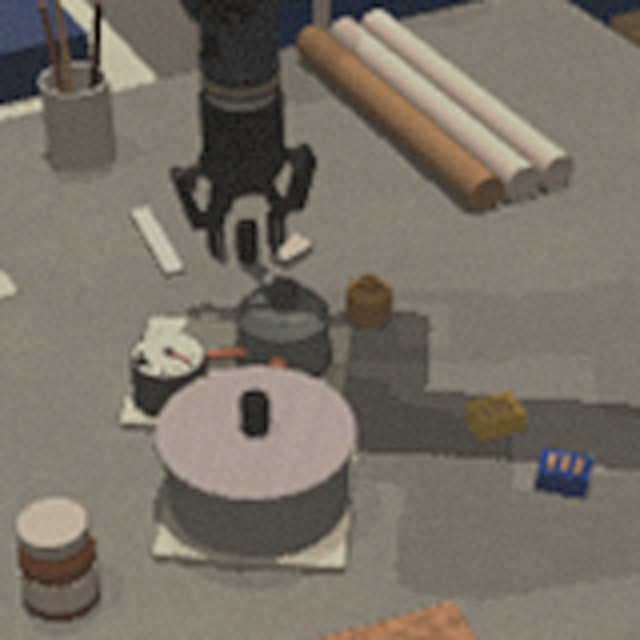

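Request:
{"fn": "send_rows", "kwargs": {"dp": [[0.5,-2.5,0],[0,0,0],[0,0,0],[0,0,0]], "yaw": [0,0,0,0]}}

```text
time: 26.05
tcp_pos: [0.4898, -0.1991, 0.1333]
ee_rot: [-1.125, 1.329, -1.333]
ft_force: [-0.0, 0.4, 0.9]
finger_gap: 0.047
```

Request:
{"fn": "send_rows", "kwargs": {"dp": [[0,0,0],[0,0,0],[0,0,0],[0,0,0],[0,0,0],[0,0,0]], "yaw": [0,0,0,0,0,0], "gripper": -1, "squeeze": 40}}

```text
time: 26.55
tcp_pos: [0.4887, -0.1985, 0.1327]
ee_rot: [-1.126, 1.332, -1.33]
ft_force: [-2.3, 0.6, 6.3]
finger_gap: 0.0208
```

```bash
cat > arc.py <<'E'
# prints increments: start angle(deg), step deg (clockwise), n rows
import sys,numpy as np
from h import *
a,st,n=map(float,sys.argv[1:4]); C=np.array([479.3,-143.6]); r=55
p=[np.round(C+r*np.array([np.cos(np.radians(a-st*k)),np.sin(np.radians(a-st*k))])) for k in range(int(n)+1)]
p=np.array(p)
for k in range(0,int(n),8): print(np.diff(p[k:k+9],axis=0).astype(int).tolist(),"end",a-st*min(k+8,n),p[min(k+8,int(n))])
jaw()
t=ctrl.sense()["tcp_pos"][:2]*1000-C; print("ang",np.degrees(np.arctan2(t[1],t[0])),"r",np.hypot(*t))
E
python3 arc.py -80.3 15 64
```

```text
[[-15, 0], [-14, 3], [-12, 7], [-11, 9], [-8, 12], [-4, 14], [0, 14], [3, 14]] end -200.3 [ 428. -125.]
[[6, 13], [10, 11], [12, 7], [14, 5], [14, 0], [14, -3], [13, -7], [11, -9]] end -320.3 [ 522. -108.]
[[7, -13], [5, -13], [0, -15], [-3, -14], [-7, -12], [-10, -11], [-12, -8], [-13, -4]] end -440.3 [ 489. -198.]
[[-15, 0], [-14, 3], [-12, 7], [-11, 9], [-8, 12], [-4, 14], [0, 14], [3, 14]] end -560.3 [ 428. -125.]
[[6, 13], [10, 11], [12, 7], [14, 5], [14, 0], [14, -3], [13, -7], [11, -9]] end -680.3 [ 522. -108.]
[[7, -13], [5, -13], [0, -15], [-3, -14], [-7, -12], [-10, -11], [-12, -8], [-13, -4]] end -800.3 [ 489. -198.]
[[-15, 0], [-14, 3], [-12, 7], [-11, 9], [-8, 12], [-4, 14], [0, 14], [3, 14]] end -920.3 [ 428. -125.]
[[6, 13], [10, 11], [12, 7], [14, 5], [14, 0], [14, -3], [13, -7], [11, -9]] end -1040.3 [ 522. -108.]
t 26.55 tcp [ 488.7 -198.5  132.7] jaw az -9.6 y [-0.  0. -1.] gap 20.8 q6 -0.43 F [-2.3  0.6  6.3]
ang -80.24860399922176 r 55.75174654194099
```

Request:
{"fn": "send_rows", "kwargs": {"dp": [[-15,0,0],[-14,3,0],[-12,7,0],[-11,9,0],[-8,12,0],[-4,14,0],[0,14,0],[3,14,0]], "yaw": [0,0,0,0,0,0,0,0]}}

```text
time: 27.22
tcp_pos: [0.4258, -0.1256, 0.1327]
ee_rot: [-1.129, 1.334, -1.329]
ft_force: [-4.4, -2.9, 7.9]
finger_gap: 0.0211
```

```bash
python3 arc.py 159.7 15 1; python3 lk2.py 14
```

```text
[[6, 13]] end 144.7 [ 434. -112.]
t 27.22 tcp [ 425.8 -125.6  132.7] jaw az -9.6 y [-0.  0. -1.] gap 21.1 q6 -0.37 F [-4.4 -2.9  7.9]
ang 161.41362060076997 r 56.478583697437635
t 27.22 tcp [ 425.8 -125.6  132.7] jaw az -9.6 y [-0.  0. -1.] gap 21.1 q6 -0.37 F [-4.4 -2.9  7.9]
lid 2817 [586.5  13.8] [585.7  14.   87.6] tilt [-0.0013  0.0013  0.0876]
knob 69 [586.1  14.1] [586.2  14.2 121.2] tilt [ 0.0415 -0.0424  0.1212]
```

View pics/s14.png

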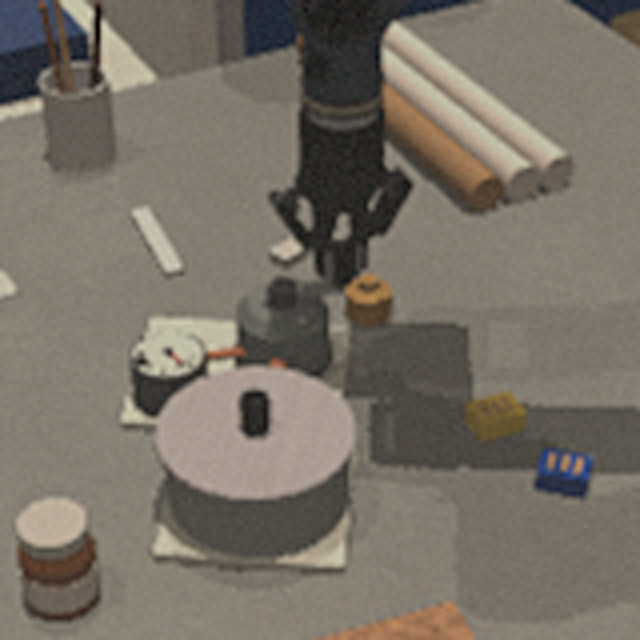

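The crank follows with small forces, so I'll continue.

Request:
{"fn": "send_rows", "kwargs": {"dp": [[6,13,0],[10,11,0],[12,7,0],[14,5,0],[14,0,0],[14,-3,0],[13,-7,0],[11,-9,0]], "yaw": [0,0,0,0,0,0,0,0]}}

```text
time: 27.98
tcp_pos: [0.5196, -0.1087, 0.1324]
ee_rot: [-1.134, 1.335, -1.326]
ft_force: [-12.7, -5.2, 11.0]
finger_gap: 0.0211
```

Request:
{"fn": "send_rows", "kwargs": {"dp": [[7,-13,0],[5,-13,0],[0,-15,0],[-3,-14,0],[-7,-12,0],[-10,-11,0],[-12,-8,0],[-13,-4,0]], "yaw": [0,0,0,0,0,0,0,0]}}

```text
time: 28.65
tcp_pos: [0.4901, -0.1983, 0.1327]
ee_rot: [-1.121, 1.331, -1.332]
ft_force: [3.9, 6.6, 2.9]
finger_gap: 0.0206
```

```bash
python3 arc.py -80.3 15 1; python3 lk2.py 15
```

```text
[[-15, 0]] end -95.3 [ 474. -198.]
t 28.65 tcp [ 490.1 -198.3  132.7] jaw az -9.7 y [ 0.  0. -1.] gap 20.6 q6 -0.43 F [3.9 6.6 2.9]
ang -78.8601091352083 r 55.79502292026552
t 28.65 tcp [ 490.1 -198.3  132.7] jaw az -9.7 y [ 0.  0. -1.] gap 20.6 q6 -0.43 F [3.9 6.6 2.9]
lid 2821 [586.6  14. ] [585.7  14.   87.7] tilt [-0.0006 -0.0018  0.0877]
knob 71 [586.3  14. ] [585.9  14.1 121. ] tilt [-0.0442 -0.0552  0.121 ]
```

View pics/s15.png

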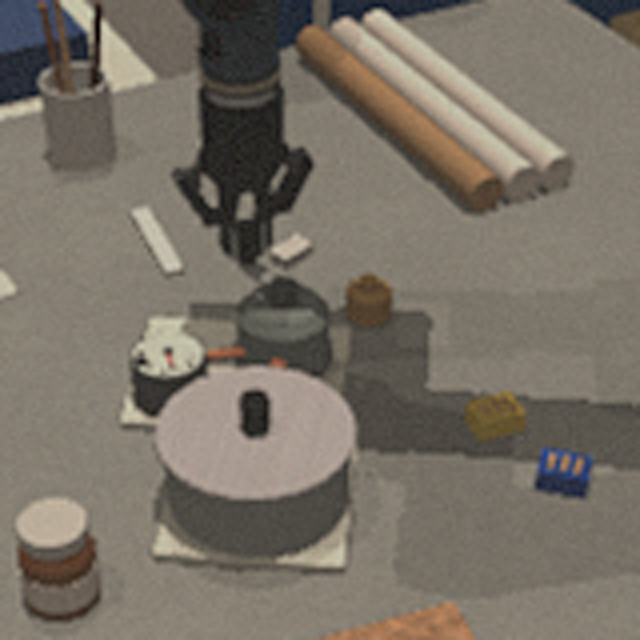

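View pics/t15.png

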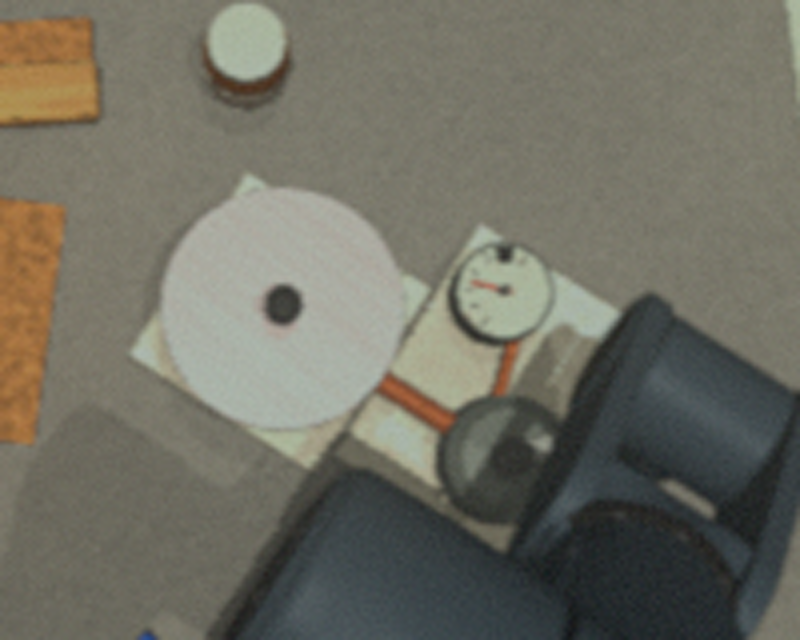

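After one full turn the needle has moved about 45°, which fits. Now the second turn.

Request:
{"fn": "send_rows", "kwargs": {"dp": [[-15,0,0],[-14,3,0],[-12,7,0],[-11,9,0],[-8,12,0],[-4,14,0],[0,14,0],[3,14,0]], "yaw": [0,0,0,0,0,0,0,0]}}

```text
time: 29.42
tcp_pos: [0.4258, -0.1256, 0.1327]
ee_rot: [-1.129, 1.334, -1.329]
ft_force: [-6.1, -3.4, 7.5]
finger_gap: 0.021
```

Request:
{"fn": "send_rows", "kwargs": {"dp": [[6,13,0],[10,11,0],[12,7,0],[14,5,0],[14,0,0],[14,-3,0],[13,-7,0],[11,-9,0]], "yaw": [0,0,0,0,0,0,0,0]}}

```text
time: 30.08
tcp_pos: [0.5197, -0.1088, 0.1324]
ee_rot: [-1.134, 1.335, -1.326]
ft_force: [-12.7, -6.7, 10.4]
finger_gap: 0.021
```

Request:
{"fn": "send_rows", "kwargs": {"dp": [[7,-13,0],[5,-13,0],[0,-15,0],[-3,-14,0],[-7,-12,0],[-10,-11,0],[-12,-8,0],[-13,-4,0]], "yaw": [0,0,0,0,0,0,0,0]}}

```text
time: 30.75
tcp_pos: [0.4901, -0.1984, 0.1327]
ee_rot: [-1.121, 1.331, -1.333]
ft_force: [3.7, 7.1, 2.8]
finger_gap: 0.0209
```

```bash
python3 arc.py -80.3 15 1; python3 lk2.py 16
```

```text
[[-15, 0]] end -95.3 [ 474. -198.]
t 30.75 tcp [ 490.1 -198.4  132.7] jaw az -9.7 y [ 0.  0. -1.] gap 20.9 q6 -0.43 F [3.7 7.1 2.8]
ang -78.81525331076794 r 55.82970031961155
t 30.75 tcp [ 490.1 -198.4  132.7] jaw az -9.7 y [ 0.  0. -1.] gap 20.9 q6 -0.43 F [3.7 7.1 2.8]
lid 2828 [586.4  13.9] [585.6  13.9  87.7] tilt [0.0023 0.0017 0.0877]
knob 71 [586.6  13.7] [585.8  13.9 120.9] tilt [0.194  0.0482 0.1209]
```

View pics/t16.png

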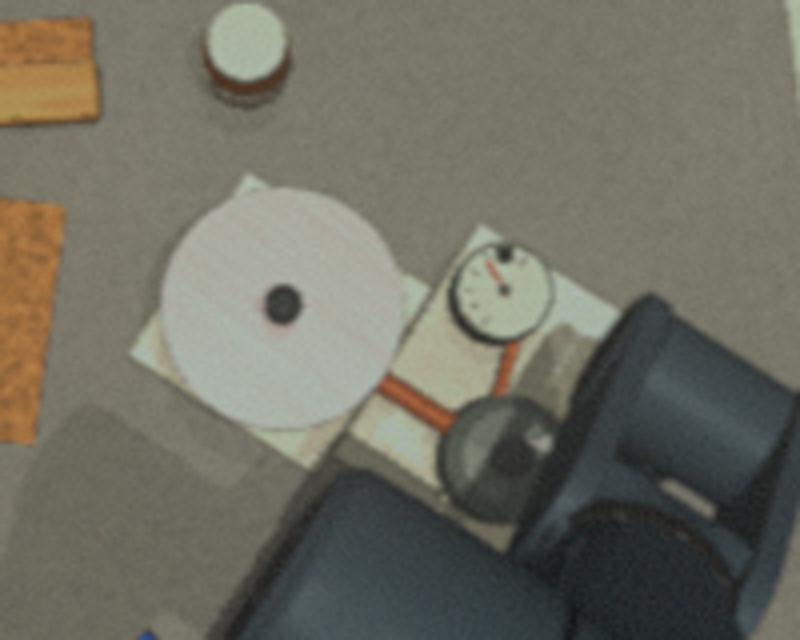

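The needle now stands just short of the black band, so another 240° should take it to the middle.

Request:
{"fn": "send_rows", "kwargs": {"dp": [[-15,0,0],[-14,3,0],[-12,7,0],[-11,9,0],[-8,12,0],[-4,14,0],[0,14,0],[3,14,0]], "yaw": [0,0,0,0,0,0,0,0]}}

```text
time: 31.52
tcp_pos: [0.4258, -0.1256, 0.1327]
ee_rot: [-1.129, 1.334, -1.329]
ft_force: [-4.8, -3.1, 7.1]
finger_gap: 0.0209
```

Request:
{"fn": "send_rows", "kwargs": {"dp": [[6,13,0],[10,11,0],[12,7,0],[14,5,0],[14,0,0],[14,-3,0],[13,-7,0],[11,-9,0]], "yaw": [0,0,0,0,0,0,0,0]}}

```text
time: 32.18
tcp_pos: [0.5197, -0.1088, 0.1325]
ee_rot: [-1.134, 1.335, -1.326]
ft_force: [-13.1, -6.2, 11.2]
finger_gap: 0.0214
```

Request:
{"fn": "send_rows", "kwargs": {"dp": [[1,-2,0],[0,0,0],[0,0,0]], "yaw": [0,0,0]}}

```text
time: 32.43
tcp_pos: [0.522, -0.1121, 0.1326]
ee_rot: [-1.13, 1.331, -1.33]
ft_force: [-5.3, -5.2, 6.1]
finger_gap: 0.0211
```

```bash
python3 arc.py 37.6 15 1
python3 - <<'E'
from h import *
i=optics.camera_info("top");im,d=optics.read_camera("top");print(proj([.598,-.1457,.063],i))
u,v=map(int,proj([.598,-.1457,.063],i)); save("g17.png",im,(u-22,v-22,u+22,v+22),12)
im,d=optics.read_camera("scene"); save("s17.png",im,(190,140,300,250),6)
E
```

```text
[[7, -12]] end 22.6 [ 530. -122.]
t 32.43 tcp [ 522.  -112.1  132.6] jaw az -9.5 y [-0. -0. -1.] gap 21.1 q6 -0.25 F [-5.3 -5.2  6.1]
ang 36.45597969602267 r 53.06157063278136
(np.float64(306.01933716810237), np.float64(182.45482930212884))
```

View pics/g17.png

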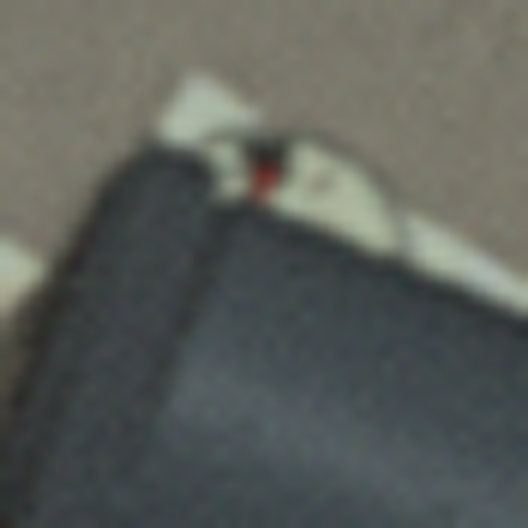

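View pics/s17.png

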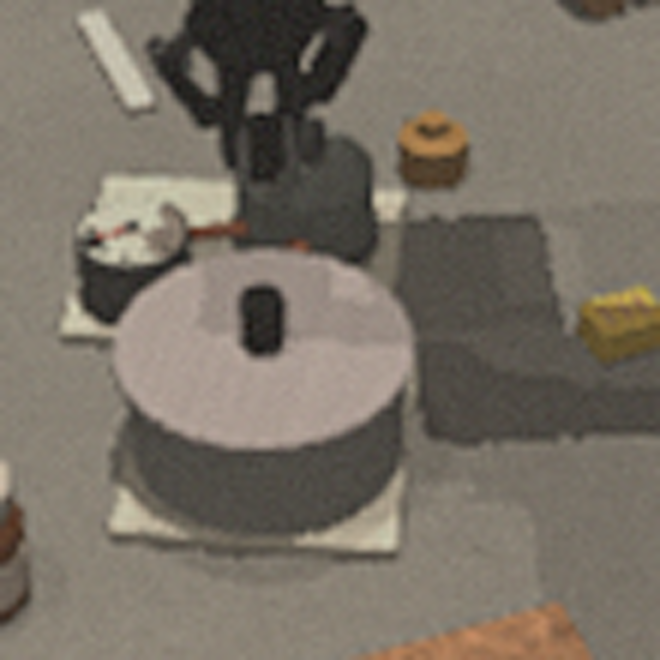

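The needle points into the band. I'll let go, rise straight up and back away.

Request:
{"fn": "send_rows", "kwargs": {"dp": [[0,0,0],[0,0,0],[0,0,0],[0,0,0]], "yaw": [0,0,0,0], "gripper": 0.1}}

```text
time: 32.87
tcp_pos: [0.5236, -0.1106, 0.1321]
ee_rot: [-1.125, 1.331, -1.331]
ft_force: [0.8, -0.5, -0.8]
finger_gap: 0.047
```

Request:
{"fn": "send_rows", "kwargs": {"dp": [[0,0,10],[0,0,25],[0,0,35],[0,0,30],[-15,-30,0],[-15,-35,0],[-10,-38,0],[-5,-40,0]], "yaw": [0,0,0,0,0,0,0,0]}}

```text
time: 33.53
tcp_pos: [0.4771, -0.2539, 0.2335]
ee_rot: [-1.126, 1.33, -1.33]
ft_force: [2.0, -0.6, -0.6]
finger_gap: 0.0469
```

Request:
{"fn": "send_rows", "kwargs": {"dp": [[0,-40,0],[0,-40,0],[0,-40,0],[0,-40,0],[0,0,0],[0,0,0]], "yaw": [0,0,0,0,0,0]}}

```text
time: 34.03
tcp_pos: [0.478, -0.4161, 0.2326]
ee_rot: [-1.124, 1.332, -1.334]
ft_force: [-0.8, 0.5, -0.4]
finger_gap: 0.047
```

```bash
python3 lk2.py 18
python3 - <<'E'
from h import *
i=optics.camera_info("top");im,d=optics.read_camera("top")
u,v=map(int,proj([.598,-.1457,.063],i)); save("g18.png",im,(u-22,v-22,u+22,v+22),12); save("t18f.png",im,s=1.5)
im,d=optics.read_camera("scene"); save("s18f.png",im,s=1.5)
E
```

```text
t 34.03 tcp [ 478.  -416.1  232.6] jaw az -9.8 y [ 0. -0. -1.] gap 47.0 q6 -0.72 F [-0.8  0.5 -0.4]
lid 2823 [586.6  14. ] [585.7  13.9  87.6] tilt [0.0014 0.001  0.0876]
knob 70 [586.1  13.8] [585.8  14.1 121.6] tilt [0.0458 0.0692 0.1216]
handle 52 [ 524.  -111.9] [ 523.8 -111.5  141.2] tilt [-0.1905 -0.1145  0.1412]
```

View pics/g18.png

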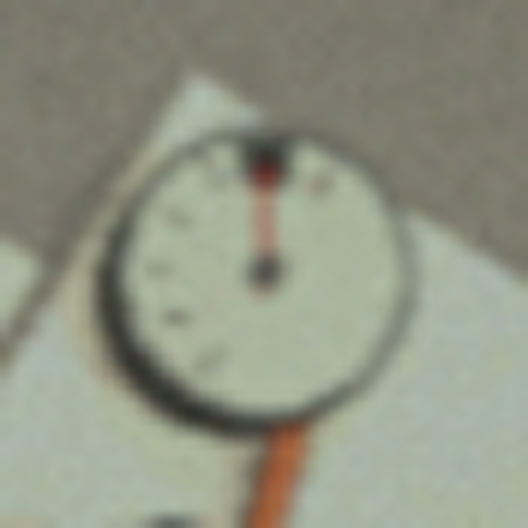

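View pics/t18f.png

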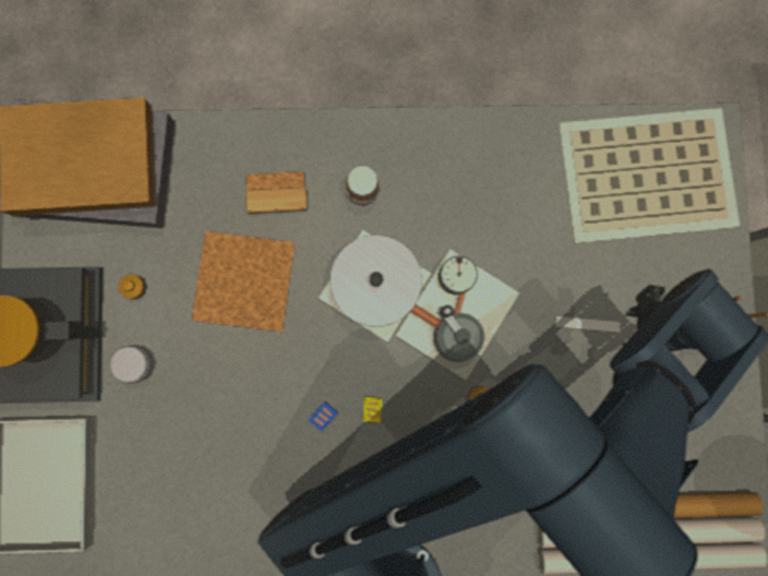

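View pics/s18f.png

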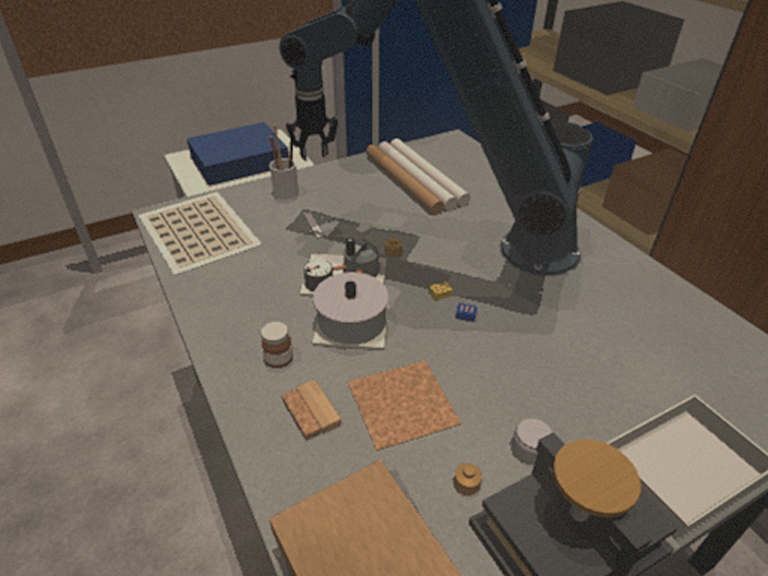

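The needle stands in the middle of the band, the lid is flat, nothing else has moved and the tray is empty.

```bash
python3 -c "
from h import *
jaw(); print(hand_in())"
```

```text
t 34.23 tcp [ 478.4 -412.   232.4] jaw az -9.5 y [-0.  0. -1.] gap 47.1 q6 -0.72 F [0.1 0.6 0.1]
the job is handed in; nothing more can be done
None
```

The job is done and handed in after 34 s of robot time. Only two wooden blocks were on the table, and both are now in the chamber under the lid. I laid the lid knob up on the mat, put both blocks in, seated the lid, then cranked the pump clockwise about 2⅔ turns and let go.

The last checks before handing in all agreed:
- **Lid:** the disc top measured 87.6 mm against the expected 88 mm, with no measurable tilt, and it is centred on the chamber.
- **Gauge:** the needle stands in the middle of the black band. The handle position gives a crank angle of about 20.7 rad, inside the 19.0 to 22.5 range.
- **Other things:** the blue and yellow look-alikes and the other objects I could see were where they started. The arm partly hid one brass weight and the eraser in the last pictures, so those two are not confirmed from them.
- **Robot:** the gripper is open, clear of everything and touching nothing.

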